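Sort the counting-bench accessories into their holders

TASK

The cell count is finished: sort the five accessories lying along the front of the bench into the grey holders behind them. Stand the objective canister in the wide end well of the optics block and the spare eyepiece, tube down, in the middle well beside it, lay the two small coverslip cartons flat in the two lanes of the carton tray (one in each, either way) and lay the black chamber case flat in the single-bay case tray. Keep canister and eyepiece upright all the way, and leave the stain vial where it stands on the bench and the oil bottle standing in its well.

Things in the scene. Friction and masses are not known exactly. Their poses are not given: they have to be found in the camera images.
- objective_can: Screw canister of a microscope objective, upright: translucent white body 34 mm diameter up to 36 mm, black cap 36 mm diameter, 54 mm tall in all. Origin at the centre of its underside, z up. Stands on the bench; weighs about 0.09 kg.
- spare_eyepiece: Spare eyepiece standing on its tube: pale metal tube 23 mm diameter for the lowest 22 mm, then a black knurled head 34 mm diameter from 22 to 44 mm height. Origin at the centre of its underside, z up. Grip it by the head. About 0.07 kg.
- coverslips_1: Small bluish-white carton of cover slips lying flat, 28 mm (its x) by 64 mm (its y) by 15 mm high (z up). Origin at the centre of its underside. About 0.04 kg, rigid. Either carton may go in either lane.
- coverslips_2: Small cream carton of cover slips lying flat, the same size: 28 mm (x) by 64 mm (y) by 15 mm high. Origin at the centre of its underside. About 0.04 kg, rigid.
- chamber_case: Black oblong case of a counting chamber, lying flat and closed, 44 mm (its x) by 92 mm (its y) by 19 mm high (z up). Origin at the centre of its underside. About 0.055 kg, rigid.
- optics_block: Fixed grey slab, 70 mm (x) by 170 mm (y), 16 mm high; origin at the centre of its underside, z up. Three round wells on its y axis, floors 4 mm above the bench (12 mm deep): wide one, 50 mm diameter, for the canister at y = -55 mm (right end seen by the robot); middle one, 38 mm, for the eyepiece at y = +4 mm; end one, 38 mm, at y = +58 mm, holds the oil bottle.
- carton_tray: Fixed grey two-lane tray, 96 mm (x) by 124 mm (y); origin centred on its underside. Each lane is 80 mm along x by 44 mm along y inside, centred at x = 0, y = -32 or +32 mm; floor 2 mm, lip 8 mm above the bench, over the middle 40 mm the outer long lips are cut away and the land between is 5 mm high, for fingers. A carton lies with its 64 mm side (its y) along the tray's x, either way round.
- case_tray: Fixed grey tray with one bay, 72 mm (x) by 120 mm (y); origin at the centre of its underside. The bay is 60 mm along x by 108 mm along y inside, centred; floor 2 mm, lip 10 mm above the bench, lips of the long sides cut away over the middle 56 mm for fingers. The case lies with its 92 mm side (its y) along the tray's y, either way round.
- vial_green: Bystander: glass vial with green stain and a white stopper, 28 mm diameter, 48 mm tall, standing on the bench in the row with the accessories. Origin at the centre of its underside. It stays where it is.
- oil_bottle: Bystander: amber immersion-oil bottle with a black cap, 31 mm diameter, 72 mm tall, loose in the +y end well of the optics block. Origin at the centre of its underside. It stays there.
Mind the look-alikes: they are no part of the job. What is shaped like the coverslips_2 but purple is not meant.

How it is judged:
By the outcome, as a careful person would: the job done as asked, in the order asked, and still so for the second after the job is handed in, with the robot touching nothing.
It also fails if it takes over 104 s, if anything falls off the work surface, if the arm or the gripper's body presses on something with over 40 N, if the wrist force passes 120 N, or if a joint passes its speed limit or range.

ROBOT

A 6-joint arm with a two-finger parallel gripper is mounted at the origin on a cart in front of the work surface, level with it; the furniture and walls round the work are solid. World frame = base frame: x ahead of the robot, y to its left, z up, the work surface at z = 0. Lengths are in m, angles in degrees, forces in N, time in s.
With the tool pointing down it reaches from about 0.25 to 0.725 m from the base axis. Payload 9.7 kg.
Tool frame: the origin (TCP) lies at the centre of the arm's flange, where the gripper is bolted on; the fingertips stand 173 mm ahead of it and the grasp point (between the pads) lies 155 mm ahead of it; z points along the fingers, y is the line along which they close (so a half turn about z gives the same grasp; the last joint's range is limited). The gripper opens to 85 mm and grips with 20 to 120 N. Pads are 22 mm wide; open, the fingers measure 114 mm over their backs; the gripper's body (76 mm by 85 mm) begins 54 mm behind the grasp point. The pads swing forward as they close: fully open they stand 13 mm farther back than shut.
Start: joints at [-64.859, 4.979, 10.078, 95.1, 0, 90], TCP at [0.234, -0.498, 0.405] pointing down, gripper open.
Joint ranges: [-179.16, 179.16], [-48.56, 103.87], [-65.8, 70.77], [-126.05, 130.52], [-82.76, 87.17], [-180, 180]. Speed limits (degrees/s): [127.2, 127.2, 147.25, 180, 180, 180].

INTERFACE

Orientations are given as [roll, pitch, yaw] about the fixed x, y, z axes, in that order (R = Rz(yaw) Ry(pitch) Rx(roll)).
In Python, from workcell import monitor, camera, get_calibration, bot gives the robot as it stands.
- The arm moves only by the tool carry_out, never from a script. Its argument "targets" is text: rows parted by semicolons, each of 7 numbers parted by spaces: the shift along the tool's x, y, z in units of 0.04 m (1.0 is 0.04 m), then the turn, a rotation vector about the tool's x, y, z in units of 0.1 rad (1.0 is 0.1 rad), then the opening, from -1 (shut) to 1 (fully open), so that 0 is half open. A call has exactly 8 rows; each row shifts and turns the commanded pose from where the row before left it, along the tool's axes as they then stand; what a row does not reach is not made up. A row lasts 1/12 s, in which the tool goes at most 41.7 mm and 7.16 degrees, less where a joint would pass 70% of its speed; a pose out of reach is approached as far as the arm can. A call with a number of a shift or a turn outside -1 to 1 is refused whole. A call with a gripper value outside its range is refused whole. The fingers move at their own pace and stop on an object; "newtons" is the grip in N (left out, the last holds). Time passes only in rows, so rows that do not move let the fingers close, or fill a call up. It gives the time, the measured TCP pose, the force, the opening and the grip force at its end, in the units of the state.
- monitor.get_obs(): the state, without advancing time (a new reading comes with each control period).
- camera(name): name is "scene" or "side" or "wrist"; returns the picture (384x512x3 uint8, red, green, blue); there is no depth.
- get_calibration(name): a dict with "fx", "fy", "cx", "cy" (pixels), "view" (4x4, takes a point from world to camera coordinates). Camera axes: x right, y down, z forward; pixel columns grow to the right and rows downward; lengths in m; the calibration is good to about 2 mm. A picture is of the moment at which its call begins: read the wrist's pose just before it. get_calibration takes no time and is no camera call; for the wrist camera it gives the pose at the moment of the call.
- bot.job_done(): hands the job in; it is judged then, once.
The state is a dict: "time": time; "q": joint angles; "qd": joint speeds; "joint_efforts": joint torques, N m; "ee_pos": TCP position; "tcp_rot": TCP orientation; "wrist_force": force on the tool from outside, world axes, zero at the start; "torque": the same for the moment, N m; "opening": finger opening in m; "grasp_force": force on a finger pad.
Only numpy, scipy, OpenCV 4.12 (cv2) and the standard library are available. Lean on these libraries where they do the work, as an engineer would, in place of code of your own. Each camera call takes 0.05 s, during which the arm holds its last target. There are 200 camera calls.

## Working session

There is one attempt and no reset: what is moved stays moved. The work goes in short steps, Python scripts to look and compute and a tool call to move; the robot and the scene stay as the last step left them, time stands still between calls to the robot, and variables do not carry over. Pictures are saved under pics/ and viewed, at most 14 in all, crops included, and the job is handed in when it is done.

Besides the shell and the picture viewer there is one more tool, called after "Emit:" as name(argument=value, ...), one argument or row to a line, values as JSON. carry_out: Moves the arm, as the interface text tells. Shifts and turns lie within -1 to 1; 1 stands for 0.04 m of shift or 0.1 rad of turn. Its arguments: {"type":"object","properties":{"targets":{"type":"string"},"newtons":{"type":"number"}},"required":["targets"]}

```bash
ls; mkdir -p pics; python3 - <<'E'
from workcell import monitor,camera,get_calibration
import cv2
o=monitor.get_obs();print(o)
for n in("scene","side"):
    im=camera(n);cv2.imwrite(f"pics/{n}0.png",im[:,:,::-1]);c=get_calibration(n);print(n,c)
    cv2.imwrite(f"pics/{n}0b.png",cv2.resize(im[:,:,::-1],(800,600),interpolation=cv2.INTER_CUBIC))
E
```

```text
pics
{'time': 0.0, 'q': array([-6.48626817e+01,  5.01063401e+00,  1.00361956e+01,  9.50988074e+01,
       -1.88893660e-03,  9.00001897e+01]), 'qd': array([ 0.04992326,  0.0520915 ,  0.03897125, -0.04754629,  0.01330739,
       -0.09338121]), 'joint_efforts': array([-1.07719210e-03, -5.20384991e+01,  4.64810407e+01,  1.61716773e-02,
       -1.24354742e-04,  9.15036580e-08]), 'ee_pos': array([ 0.23363405, -0.49791947,  0.40400299]), 'tcp_rot': array([-1.79926754e+02,  1.88917759e-03,  2.51371310e+01]), 'wrist_force': array([ 0.78096834, -0.43619382, -0.69580329]), 'torque': array([-0.00319412,  0.00018854, -0.01556211]), 'grasp_force': 0.0, 'opening': 0.08511989928252169}
scene {'fx': 388.5219561408102, 'fy': 388.5219561408102, 'cx': 247.83768707154704, 'cy': 189.28579788183086, 'view': array([[ 0.86801619, -0.4963276 , -0.014381  , -0.37577045],
       [-0.31656923, -0.53086344, -0.78610936,  0.30798484],
       [ 0.38253343,  0.68690823, -0.61792011,  0.63291782],
       [ 0.        ,  0.        ,  0.        ,  1.        ]])}
side {'fx': 396.8159356027571, 'fy': 396.8159356027571, 'cx': 253.33642777201456, 'cy': 191.85722082486234, 'view': array([[-0.90416125, -0.42702189,  0.01203088,  0.56033766],
       [-0.17555658,  0.34574784, -0.92175827,  0.05185462],
       [ 0.38945131, -0.83553021, -0.38757831,  1.20841103],
       [ 0.        ,  0.        ,  0.        ,  1.        ]])}
```

View pics/scene0b.png

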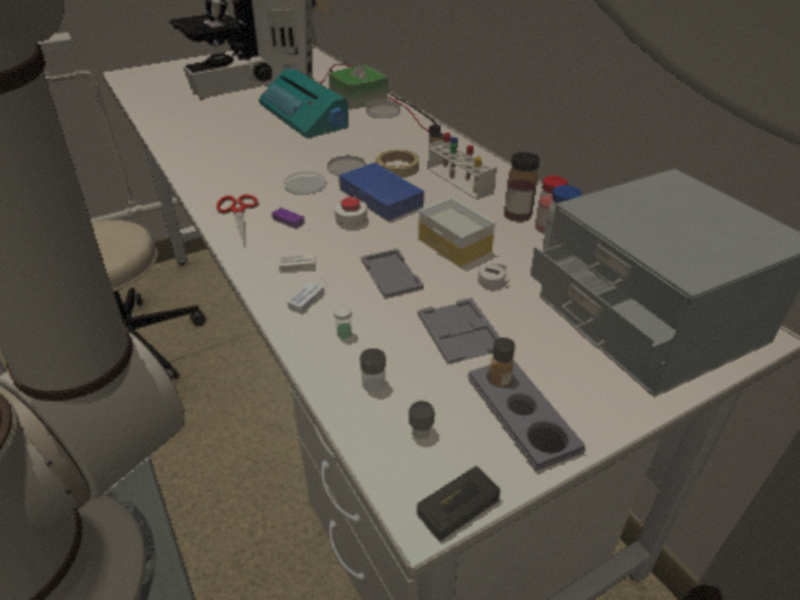

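View pics/side0b.png

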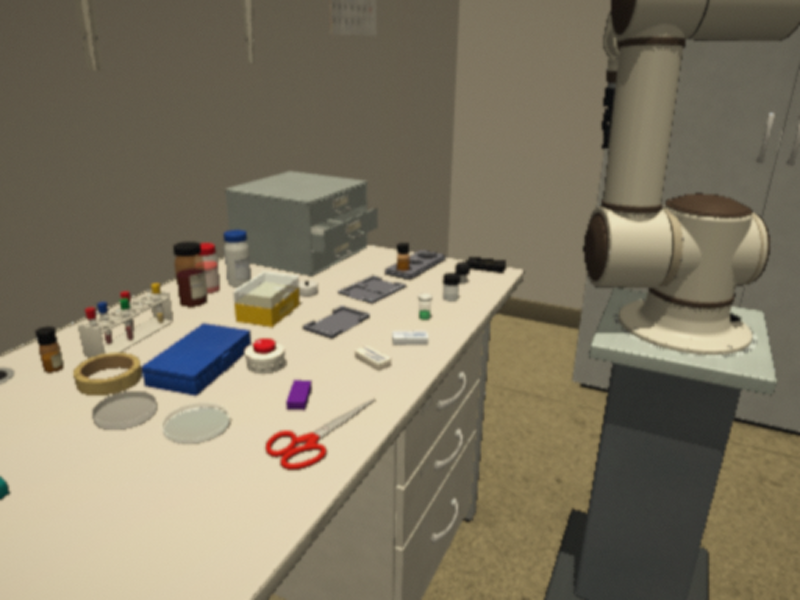

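The scene view shows (in 800x600 px): case (458,502), eyepiece (421,417), canister (373,368), vial (343,322), bluish carton (306,296), cream carton (297,264), purple look-alike (288,217). Behind them are the case tray (391,272), carton tray (458,330) and optics block (525,412). The side view agrees. The carton candidates are bluish-white (306,296), cream (297,264) and purple (288,217), and purple is excluded by the task. Next I make a rough ray cast and take a wrist look.

```bash
cat > h.py <<'E'
import numpy as np,cv2
from workcell import monitor,camera,get_calibration
def ray(c,uv,z=0.):
    "pixels (N,2) -> points on the plane z"
    uv=np.atleast_2d(np.asarray(uv,float));V=c["view"];R=V[:3,:3];o=-R.T@V[:3,3]
    d=np.c_[(uv[:,0]-c["cx"])/c["fx"],(uv[:,1]-c["cy"])/c["fy"],np.ones(len(uv))]@R
    return o+d*((z-o[2])/d[:,2])[:,None]
def proj(c,P):
    p=np.atleast_2d(P)@c["view"][:3,:3].T+c["view"][:3,3]
    return np.c_[p[:,0]/p[:,2]*c["fx"]+c["cx"],p[:,1]/p[:,2]*c["fy"]+c["cy"]]
def shot(name,save=None,big=False):
    o=monitor.get_obs();c=get_calibration(name);im=camera(name)[:,:,::-1].copy()
    if save: cv2.imwrite("pics/"+save,cv2.resize(im,(800,600),interpolation=cv2.INTER_CUBIC) if big else im)
    return o,c,im
E
python3 - <<'E'
from h import *
np.set_printoptions(precision=3,suppress=True)
c=get_calibration("scene")
for n,u,v,z in [("case",458,500,.01),("eye",421,408,.044),("can",372,355,.054),("vial",343,312,.048),("blue",306,296,.01),("cream",297,263,.01),("purple",288,217,.01),("casetray",391,272,.005),("cartontray",458,330,.005),("block",525,412,.016),("well50",548,437,.016),("well38",521,404,.016),("oilcap",503,346,.072)]:
    print(n,ray(c,[u/1.5625,v/1.5625],z)[0])
o,c,im=shot("wrist","w0.png",True);print(c)
E
```

```text
case [ 0.445 -0.143  0.01 ]
eye [ 0.466 -0.029  0.044]
can [0.454 0.077 0.054]
vial [0.464 0.187 0.048]
blue [0.448 0.297 0.01 ]
cream [0.473 0.393 0.01 ]
purple [0.52  0.549 0.01 ]
casetray [0.606 0.29  0.005]
cartontray [0.619 0.104 0.005]
block [ 0.593 -0.083  0.016]
well50 [ 0.591 -0.129  0.016]
well38 [ 0.597 -0.07   0.016]
oilcap [ 0.605 -0.013  0.072]
{'fx': 288.6859809866997, 'fy': 288.6859809866997, 'cx': 259.1069810739173, 'cy': 194.81754101774254, 'view': array([[ 0.425, -0.905, -0.002, -0.548],
       [-0.861, -0.405,  0.307, -0.041],
       [-0.278, -0.129, -0.952,  0.379],
       [ 0.   ,  0.   ,  0.   ,  1.   ]])}
```

View pics/w0.png

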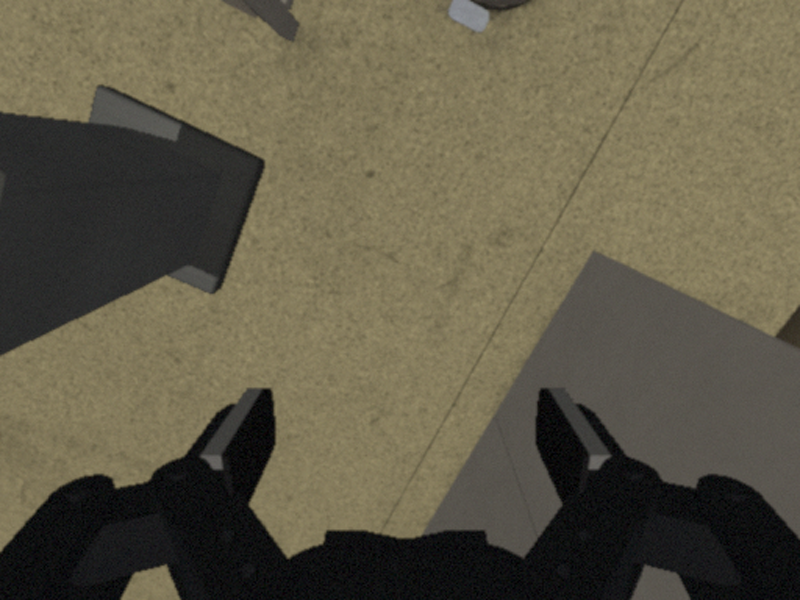

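Emit:
carry_out(
  targets=".756 -.7 0 0 0 0 1;.756 -.7 0 0 0 0 1;.756 -.7 0 0 0 0 1;.756 -.7 0 0 0 0 1;.756 -.7 0 0 0 0 1;.756 -.7 0 0 0 0 1;.756 -.7 0 0 0 0 1;.756 -.7 0 0 0 0 1",
)

```text
time: 0.82
ee_pos: [0.3575, -0.1904, 0.4046]
tcp_rot: [180.0, -0.0, 25.1]
wrist_force: [1.1, -1.0, 0.6]
opening: 0.0855
grasp_force: 0.0
```

Emit:
carry_out(
  targets=".756 -.7 0 0 0 0 1;.756 -.7 0 0 0 0 1;.756 -.7 0 0 0 0 1;.756 -.7 0 0 0 0 1;0 0 0 0 0 1 .2;0 0 0 0 0 1 .2;0 0 0 0 0 1 .2;0 0 0 0 0 1 .2",
)

```text
time: 1.48
ee_pos: [0.4195, -0.039, 0.4044]
tcp_rot: [-180.0, 0.0, 2.0]
wrist_force: [-0.5, -0.3, -0.5]
opening: 0.0515
grasp_force: 0.0
```

Emit:
carry_out(
  targets="0 0 0 0 0 .39 .2;0 0 0 0 0 0 .2;0 0 0 0 0 0 .2;0 0 0 0 0 0 .2;0 0 0 0 0 0 .2;0 0 0 0 0 0 .2;0 0 0 0 0 0 .2;0 0 0 0 0 0 .2",
)

```text
time: 2.15
ee_pos: [0.4194, -0.0396, 0.4047]
tcp_rot: [-180.0, 0.0, -0.0]
wrist_force: [0.2, 0.4, 1.0]
opening: 0.0515
grasp_force: 0.0
```

```bash
python3 - <<'E'
from h import *
o,c,im=shot("wrist","w1.png");np.savez("w1.npz",im=im,**c)
cv2.imwrite("pics/w1b.png",cv2.resize(im,(800,600),interpolation=cv2.INTER_CUBIC));print(o["ee_pos"],o["tcp_rot"],o["opening"],o["time"])
E
```

```text
[ 0.41941671 -0.03959937  0.40466615] [-1.79998306e+02  3.52792011e-03 -6.76220181e-04] 0.05146575197354971 2.15
```

View pics/w1b.png

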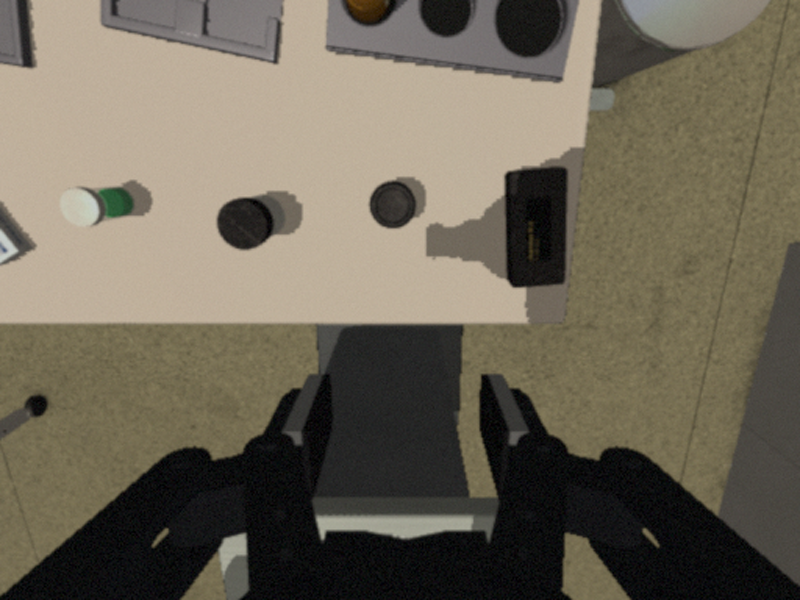

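The wrist view shows the canister cap at (245,223), eyepiece (393,204), case (537,227) and vial (83,206). The wells are cut off at the top, so I shift forward for full coverage.

Emit:
carry_out(
  targets=".75 0 0 0 0 0 .2;.75 0 0 0 0 0 .2;.75 0 0 0 0 0 .2;0 0 0 0 0 0 .2;0 0 0 0 0 0 .2;0 0 0 0 0 0 .2;0 0 0 0 0 0 .2;0 0 0 0 0 0 .2",
)

```text
time: 2.87
ee_pos: [0.5087, -0.0396, 0.4053]
tcp_rot: [180.0, -0.1, -0.0]
wrist_force: [0.1, -1.0, 0.8]
opening: 0.0512
grasp_force: 0.0
```

```bash
python3 - <<'E'
from h import *
o,c,im=shot("wrist","w2.png");np.savez("w2.npz",im=im,**c)
cv2.imwrite("pics/w2b.png",cv2.resize(im,(800,600),interpolation=cv2.INTER_CUBIC));print(o["ee_pos"],o["time"])
E
```

```text
[ 0.50866334 -0.03956204  0.40531459] 2.8667
```

Emit:
carry_out(
  targets="0 -1 0 0 0 0 .2;0 -1 0 0 0 0 .2;0 -1 0 0 0 0 .2;0 -1 0 0 0 0 .2;0 -1 0 0 0 0 .2;0 -1 0 0 0 0 .2;0 -1 0 0 0 0 .2;0 -1 0 0 0 0 .2",
)

```text
time: 3.58
ee_pos: [0.5045, 0.1187, 0.4174]
tcp_rot: [-173.8, 0.0, 12.0]
wrist_force: [-0.1, -0.1, -0.2]
opening: 0.0511
grasp_force: 0.0
```

Emit:
carry_out(
  targets="0 0 0 0 0 0 .2;0 0 0 0 0 0 .2;0 0 0 0 0 0 .2;0 0 0 0 0 0 .2;0 0 0 0 0 0 .2;0 0 0 0 0 0 .2;0 0 0 0 0 0 .2;0 0 0 0 0 0 .2",
)

```text
time: 4.25
ee_pos: [0.5052, 0.1178, 0.4168]
tcp_rot: [-173.8, 0.1, 11.9]
wrist_force: [-0.1, 0.1, 0.3]
opening: 0.0515
grasp_force: 0.0
```

```bash
python3 - <<'E'
from h import *
o,c,im=shot("wrist","w3.png");np.savez("w3.npz",im=im,**c)
cv2.imwrite("pics/w3b.png",cv2.resize(im,(800,600),interpolation=cv2.INTER_CUBIC));print(o["ee_pos"],o["time"])
E
```

```text
[0.50523157 0.11779149 0.41675141] 4.25
```

View pics/w2b.png

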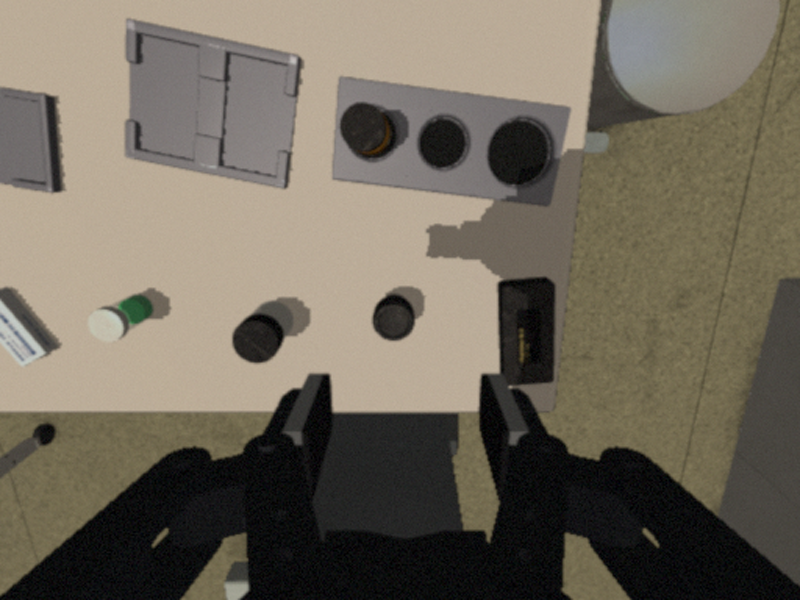

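View pics/w3b.png

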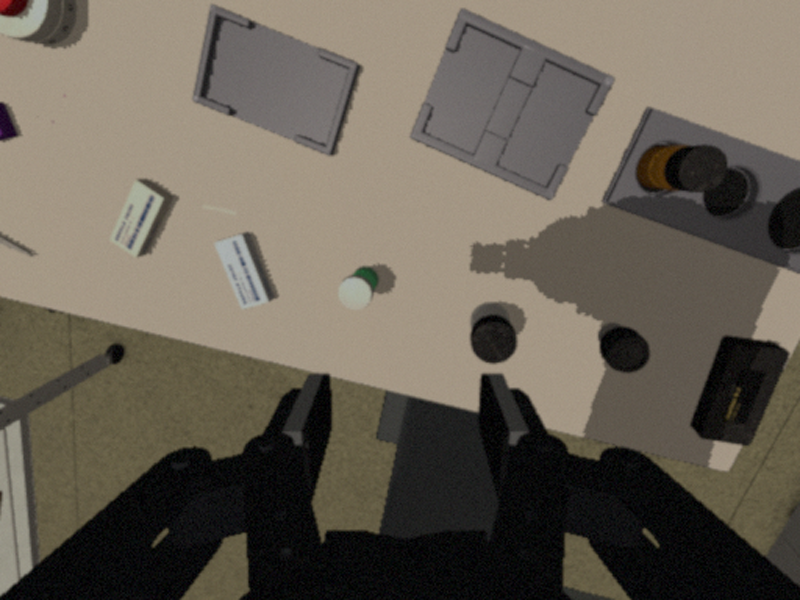

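Wrist views, 800x600 px. In w2b:
- wide well (519,151), middle well (443,143), oil cap (365,130)
- carton tray corners (127,22), (300,57), (287,187), (127,157)
- case at (527,330)

In w3b:
- case tray corners (211,8), (358,62), (332,153), (195,100)
- cream carton (138,217), bluish carton (242,271), purple look-alike (3,122)

The last move fell short and tilted the tool, so I check the joints as well.

```bash
python3 - <<'E'
from h import *
np.set_printoptions(precision=4,suppress=True)
C={k:dict(np.load(k+".npz")) for k in("w1","w2","w3")}
def P(k,pts,z): return ray(C[k],np.array(pts)/1.5625,z)[:,:2]
print("q",monitor.get_obs()["q"])
for n,k,p,z in [("can","w1",(245,222),.054),("can","w2",(258,338),.054),("can","w3",(493,339),.054),("eye","w1",(393,204),.044),("eye","w2",(394,317),.044),("eye","w3",(624,349),.044),("vial","w1",(81,207),.048),("vial","w2",(107,323),.048),
 ("well50","w2",(519,151),.016),("well38","w2",(443,143),.016),("oilcap","w2",(363,128),.072)]: print(n,k,P(k,[p],z)[0])
def quad(n,k,pts,z):
    p=P(k,pts,z); (cx,cy),(w,h),a=cv2.minAreaRect((p*1000).astype(np.float32))
    e=[p[(i+1)%4]-p[i] for i in range(4)]
    print(n,k,"centre",p.mean(0),"edges",[(round(float(np.linalg.norm(x)),4),round(float(np.degrees(np.arctan2(x[1],x[0]))),1)) for x in e])
quad("case","w1",[(506,171),(566,168),(565,284),(512,287)],.019)
quad("case","w2",[(500,281),(553,278),(554,383),(506,385)],.019)
quad("ctray","w2",[(127,21),(300,56),(287,187),(126,157)],.006)
quad("ctray","w3",[(462,10),(613,77),(552,198),(412,137)],.006)
quad("block","w2",[(341,76),(570,107),(553,204),(333,179)],.014)
quad("casetray","w3",[(211,7),(358,62),(332,154),(194,100)],.007)
# cartons: bright mask vs bench in w3 (blue ratio / brightness)
im=C["w3"]["im"];cv2.imwrite("pics/cart.png",cv2.resize(im[100:210,50:250],(800,440),interpolation=cv2.INTER_CUBIC))
E
```

```text
q [ 11.8101   0.9853   7.189   96.3      6.1552 179.9438]
can w1 [0.4543 0.0732]
can w2 [0.4562 0.073 ]
can w3 [0.4559 0.0778]
eye w1 [ 0.4658 -0.0304]
eye w2 [ 0.4696 -0.0305]
eye w3 [ 0.469  -0.0237]
vial w1 [0.464  0.1901]
vial w2 [0.4661 0.1898]
well50 w2 [ 0.5918 -0.1245]
well38 w2 [ 0.5974 -0.0674]
oilcap w2 [ 0.6044 -0.0128]
case w1 centre [ 0.4438 -0.1424] edges [(0.0449, -87.2), (0.0906, -174.2), (0.0429, 93.4), (0.0912, 7.0)]
case w2 centre [ 0.4459 -0.143 ] edges [(0.0428, -86.6), (0.0952, -173.7), (0.0419, 92.7), (0.0948, 6.9)]
ctray w2 centre [0.6223 0.1068] edges [(0.1236, -100.3), (0.0938, 169.7), (0.1249, 79.6), (0.0938, -11.1)]
ctray w3 centre [0.6231 0.1075] edges [(0.1203, -100.4), (0.0934, 169.9), (0.1214, 79.5), (0.0933, -10.8)]
block w2 centre [ 0.5973 -0.0728] edges [(0.1684, -97.0), (0.07, 175.5), (0.1719, 83.7), (0.0721, -7.4)]
casetray w3 centre [0.6057 0.2911] edges [(0.1191, -97.6), (0.0705, 172.3), (0.1196, 81.5), (0.0687, -8.1)]
```

View pics/cart.png

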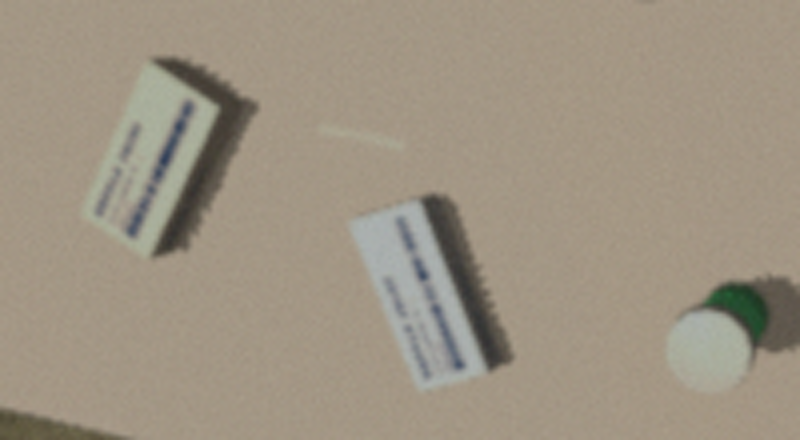

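Emit:
carry_out(
  targets="0 0 0 -.54 0 0 .4;0 0 0 -.54 0 0 .4;0 0 0 0 0 -.975 .4;0 0 0 0 0 -.975 .4;0 0 0 0 0 -.975 .4;0 0 0 0 0 -.975 .4;0 0 0 0 0 -.975 .4;0 0 0 0 0 -.975 .4",
)

```text
time: 4.97
ee_pos: [0.5067, 0.1113, 0.4167]
tcp_rot: [-179.8, -0.1, 46.2]
wrist_force: [-0.0, -0.6, 0.2]
opening: 0.06
grasp_force: 0.0
```

Emit:
carry_out(
  targets="0 0 0 0 0 -.975 .4;0 0 0 0 0 -.975 .4;0 0 0 0 0 -.975 .4;0 0 0 0 0 -.975 .4;0 0 0 0 0 -.975 .4;0 0 0 0 0 -.975 .4;0 0 0 0 0 -.975 .4;0 0 0 0 0 -.975 .4",
)

```text
time: 5.63
ee_pos: [0.5067, 0.1113, 0.4167]
tcp_rot: [-179.9, -0.2, 90.9]
wrist_force: [0.6, -0.4, 0.2]
opening: 0.0601
grasp_force: 0.0
```

Emit:
carry_out(
  targets="-.27 -.31 .7 0 0 0 .4;-.27 -.31 .7 0 0 0 .4;-.27 -.31 .7 0 0 0 .4;-.27 -.31 .7 0 0 0 .4;0 0 0 0 0 0 .4;0 0 0 0 0 0 .4;0 0 0 0 0 0 .4;0 0 0 0 0 0 .4",
)

```text
time: 6.3
ee_pos: [0.4584, 0.0684, 0.3069]
tcp_rot: [179.9, -0.2, 90.6]
wrist_force: [-0.2, 0.2, 0.3]
opening: 0.0598
grasp_force: 0.0
```

```bash
python3 - <<'E'
from h import *
np.set_printoptions(precision=4,suppress=True)
C=dict(np.load("w3.npz"))
for n,q in (("cream",[(150,62),(220,105),(150,258),(83,213)]),("blue",[(350,220),(420,198),(488,370),(425,390)])):
    p=ray(C,np.array(q)/4+[50,100],.015)[:,:2]
    print(n,p.mean(0),[(np.linalg.norm(x).round(4),np.degrees(np.arctan2(x[1],x[0])).round(1)) for x in (np.roll(p,-1,0)-p)])
c=get_calibration("scene");print("cabinet corner",ray(c,np.array([[660,378],[540,285]])/1.5625,0))
o,c,im=shot("wrist");cv2.imwrite("pics/w4.png",im);print(o["ee_pos"],o["tcp_rot"],o["q"])
E
```

```text
cream [0.4736 0.3967] [(np.float64(0.0262), np.float64(-109.7)), (np.float64(0.0634), np.float64(158.0)), (np.float64(0.0268), np.float64(66.8)), (np.float64(0.0618), np.float64(-22.6))]
blue [0.4485 0.2981] [(np.float64(0.0269), np.float64(-61.0)), (np.float64(0.0625), np.float64(-151.5)), (np.float64(0.0253), np.float64(120.9)), (np.float64(0.0633), np.float64(30.0))]
cabinet corner [[ 0.8083 -0.1211  0.    ]
 [ 0.8083  0.1327  0.    ]]
[0.4584 0.0684 0.3069] [179.9281  -0.2411  90.6229] [  8.4366  -7.7832 -13.2404  84.4388   0.2291  97.8141]
```

View pics/w4.png

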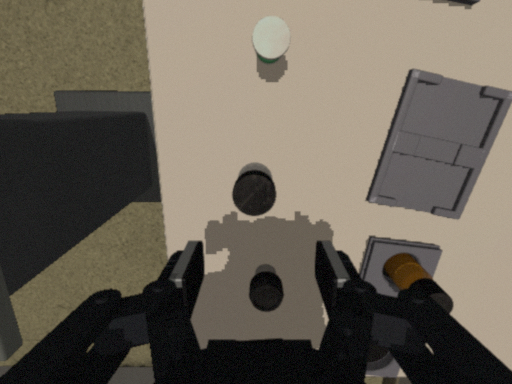

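The canister cap is at (255,193), the eyepiece at (266,290), and the vial at (271,38). Next I cast rays from this closer view.

```bash
python3 - <<'E'
from h import *
c=get_calibration("wrist");print(ray(c,(255,194),.054),ray(c,(266,291),.044),ray(c,(271,38),.048))
E
```

```text
[[0.45366518 0.07834825 0.054     ]] [[ 0.46457328 -0.02011867  0.044     ]] [[0.46402307 0.19167027 0.048     ]]
```

Emit:
carry_out(
  targets=".2 -.1 .6 0 0 0 .4;0 0 .6 0 0 0 .4;0 0 .6 0 0 0 .4;0 0 .6 0 0 0 .4;0 0 .28 0 0 0 .4;0 0 0 0 0 0 .4;0 0 0 0 0 0 -1;0 0 0 0 0 0 -1",
  newtons=30,
)

```text
time: 7.02
ee_pos: [0.4538, 0.0766, 0.1993]
tcp_rot: [-180.0, -0.2, 90.6]
wrist_force: [0.1, -0.0, 1.4]
opening: 0.0364
grasp_force: 0.7
```

Emit:
carry_out(
  targets="0 0 0 0 0 0 -1;0 0 0 0 0 0 -1;0 0 0 0 0 0 -1;0 0 -.3 0 0 0 -1;0 0 -.6 0 0 0 -1;0 0 -.6 0 0 0 -1;0 0 -.6 0 0 0 -1;0 0 0 0 0 0 -1",
)

```text
time: 7.68
ee_pos: [0.454, 0.0762, 0.2875]
tcp_rot: [179.7, -0.3, 90.6]
wrist_force: [0.2, 0.2, -0.3]
opening: 0.0353
grasp_force: 30.4
```

Emit:
carry_out(
  targets="-.721 .485 0 0 0 0 -1;-.721 .485 0 0 0 0 -1;-.721 .485 0 0 0 0 -1;-.721 .485 0 0 0 0 -1;-.721 .485 0 0 0 0 -1;-.721 .485 0 0 0 0 -1;-.721 .485 0 0 0 0 -1;0 0 0 0 0 0 -1",
)

```text
time: 8.35
ee_pos: [0.5932, -0.1286, 0.2797]
tcp_rot: [-179.9, -0.1, 90.4]
wrist_force: [0.3, -0.1, -0.3]
opening: 0.0344
grasp_force: 30.6
```

```bash
python3 - <<'E'
from h import *
o,c,im=shot("wrist");cv2.imwrite("pics/w5.png",im);print(o["ee_pos"],o["tcp_rot"])
g=np.array([[.5915,-.126,.016],[.5975,-.068,.016]]);print(proj(c,g))
E
```

```text
[ 0.5931876  -0.12862925  0.27974271] [-1.79887151e+02 -1.37856993e-01  9.04132305e+01]
[[259.51732988 197.79501612]
 [267.76848709 127.69264859]]
```

View pics/w5.png

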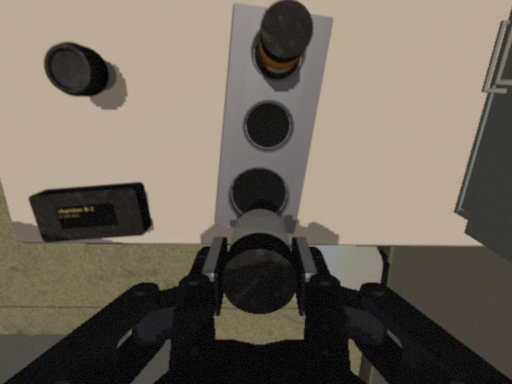

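Emit:
carry_out(
  targets=".08 -.03 .5 0 0 0 -1;0 0 .5 0 0 0 -1;0 0 .4 0 0 0 -1;0 0 .25 0 0 0 -1;0 0 .15 0 0 0 -1;0 0 .08 0 0 0 -1;0 0 0 0 0 0 -1;0 0 0 0 0 0 -1",
)

```text
time: 9.07
ee_pos: [0.5899, -0.1208, 0.2063]
tcp_rot: [-179.9, -0.2, 90.6]
wrist_force: [0.1, 0.4, -0.5]
opening: 0.035
grasp_force: 30.6
```

Emit:
carry_out(
  targets="-.1 .05 .03 0 0 0 -1;0 0 .02 0 0 0 -1;0 0 0 0 0 0 .1;0 0 0 0 0 0 .1;0 0 0 0 0 0 .1;0 0 -.3 0 0 0 .1;0 0 -.6 0 0 0 .1;0 0 -.6 0 0 0 .1",
)

```text
time: 9.73
ee_pos: [0.5915, -0.125, 0.2642]
tcp_rot: [-179.8, -0.2, 90.6]
wrist_force: [1.0, -0.7, -0.4]
opening: 0.047
grasp_force: 0.0
```

Emit:
carry_out(
  targets="0 0 -.6 0 0 0 .4;0 0 0 0 0 0 .4;0 0 0 0 0 0 .4;0 0 0 0 0 0 .4;0 0 0 0 0 0 .4;0 0 0 0 0 0 .4;0 0 0 0 0 0 .4;0 0 0 0 0 0 .4",
)

```text
time: 10.4
ee_pos: [0.5918, -0.1252, 0.2867]
tcp_rot: [-179.8, -0.2, 90.6]
wrist_force: [0.2, 0.9, 0.6]
opening: 0.0597
grasp_force: 0.0
```

```bash
python3 - <<'E'
from h import *
o,c,im=shot("wrist");cv2.imwrite("pics/w6.png",im);print(o["ee_pos"],o["tcp_rot"])
# eyepiece head: dark blob
h=im.max(2)<50;n,l,s,ce=cv2.connectedComponentsWithStats(h.astype(np.uint8))
for i in range(1,n):
    if s[i,4]>300: print(s[i],ce[i].round(1),ray(c,ce[i],.044)[0].round(4),ray(c,ce[i],.019)[0].round(4))
s=get_calibration("scene");cv2.imwrite("pics/s6.png",camera("scene")[:,:,::-1])
E
```

```text
[ 0.59180215 -0.12517331  0.28671163] [-179.81365055   -0.2237052    90.60549629]
[ 258   14   56   74 2707] [286.  48.] [ 0.606 -0.011  0.044] [ 0.6079 -0.0068  0.019 ]
[  58   51   60   51 2054] [87.5 76.4] [ 0.4717 -0.0298  0.044 ] [ 0.4578 -0.0279  0.019 ]
[ 249  108   44   43 1399] [270.  129.1] [ 0.5966 -0.0634  0.044 ] [ 0.5975 -0.0655  0.019 ]
[ 233  172   55   66 2462] [260.9 206.3] [ 0.5909 -0.1222  0.044 ] [ 0.591  -0.1312  0.019 ]
[  40  185  117   57 5186] [ 99.2 213.1] [ 0.4641 -0.1295  0.044 ] [ 0.4493 -0.1394  0.019 ]
[    0   241   512   143 33675] [260.3 337.6] [ 0.592  -0.2491  0.044 ] [ 0.5923 -0.2732  0.019 ]
```

View pics/w6.png

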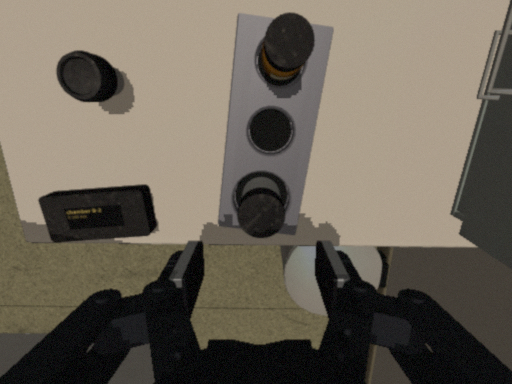

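The canister stands in the wide well (cap at (262,213)). The eyepiece head is at (82,76) and the middle well at (270,129).

Emit:
carry_out(
  targets=".61 -.775 0 0 0 0 .4;.61 -.775 0 0 0 0 .4;.61 -.775 0 0 0 0 .4;.61 -.775 0 0 0 0 .4;0 0 .5 0 0 0 .4;0 0 .5 0 0 0 .4;0 0 0 0 0 0 .4;0 0 0 0 0 0 .4",
)

```text
time: 11.17
ee_pos: [0.4664, -0.0287, 0.2477]
tcp_rot: [-179.8, -0.2, 90.6]
wrist_force: [0.5, -0.2, 1.0]
opening: 0.0601
grasp_force: 0.0
```

```bash
python3 - <<'E'
from h import *
o,c,im=shot("wrist","w7.png");print(o["ee_pos"],o["tcp_rot"])
print(proj(c,[[.467,-.028,.044]]))
h=(im.max(2)<50).astype(np.uint8);n,l,s,ce=cv2.connectedComponentsWithStats(h)
for i in range(1,n):
    if s[i,4]>300: print(s[i],ce[i].round(1),ray(c,ce[i],.044)[0].round(4))
E
```

```text
[ 0.46643485 -0.02868193  0.24766749] [-179.78427981   -0.21336483   90.61435878]
[[263.4138577  230.05718644]]
[404   0  36  97 311] [421.5  47.2] [0.5501 0.0802 0.044 ]
[    0    49   123   178 16166] [ 52.3 131.2] [0.3424 0.0336 0.044 ]
[    0   154   512   230 37710] [260.5 334.7] [ 0.4662 -0.1124  0.044 ]
[425 179  38  53 690] [437.7 207.5] [ 0.5769 -0.011   0.044 ]
[ 470  194   42   58 1777] [494.  219.8] [ 0.6144 -0.0188  0.044 ]
[ 236  197   50   55 2044] [260.4 224.5] [ 0.465  -0.0241  0.044 ]
[ 404  241   49   41 1479] [428.2 260.7] [ 0.578 -0.049  0.044]
```

View pics/w7.png

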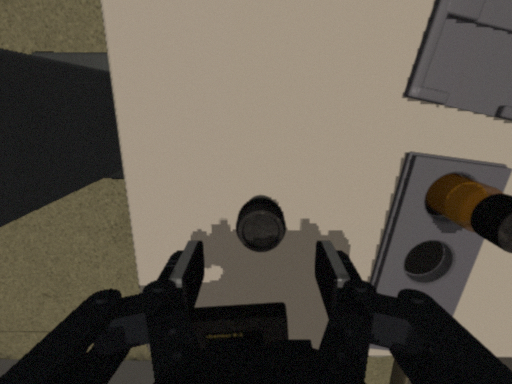

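The eyepiece head top is at (261,227), within 3 px of the prediction (263,230), so I go down and grip.

Emit:
carry_out(
  targets=".05 0 .4 0 0 0 .4;0 0 .4 0 0 0 .4;0 0 .4 0 0 0 .4;0 0 .19 0 0 0 .4;0 0 0 0 0 0 .4;0 0 0 0 0 0 -1;0 0 0 0 0 0 -1;0 0 0 0 0 0 -1",
)

```text
time: 11.88
ee_pos: [0.4671, -0.0267, 0.1937]
tcp_rot: [-180.0, -0.2, 90.6]
wrist_force: [-0.9, -0.6, 2.7]
opening: 0.033
grasp_force: 29.5
```

Emit:
carry_out(
  targets="0 0 0 0 0 0 -1;0 0 0 0 0 0 -1;0 0 -.2 0 0 0 -1;0 0 -.5 0 0 0 -1;0 0 -.6 0 0 0 -1;0 0 -.6 0 0 0 -1;0 0 -.4 0 0 0 -1;0 0 0 0 0 0 -1",
)

```text
time: 12.55
ee_pos: [0.4675, -0.0269, 0.2886]
tcp_rot: [179.8, -0.2, 90.6]
wrist_force: [0.3, -0.2, -0.3]
opening: 0.0326
grasp_force: 30.0
```

Emit:
carry_out(
  targets="-.25 .81 0 0 0 0 -1;-.25 .81 0 0 0 0 -1;-.25 .81 0 0 0 0 -1;-.25 .81 0 0 0 0 -1;0 0 0 0 0 0 -1;0 0 0 0 0 0 -1;0 0 0 0 0 0 -1;0 0 0 0 0 0 -1",
)

```text
time: 13.22
ee_pos: [0.5961, -0.0652, 0.2841]
tcp_rot: [-179.9, -0.2, 90.6]
wrist_force: [-0.3, 1.2, -0.8]
opening: 0.0327
grasp_force: 30.3
```

```bash
python3 - <<'E'
from h import *
o,c,im=shot("wrist","w8.png");print(o["ee_pos"],o["tcp_rot"])
print(proj(c,[[.5975,-.0675,.016]]))
E
```

```text
[ 0.59609021 -0.06524798  0.28410449] [-179.85427748   -0.2168128    90.61969643]
[[263.22266455 201.98782807]]
```

View pics/w8.png

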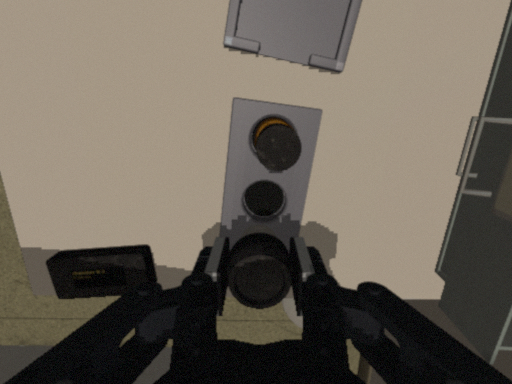

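The middle well shows at (264,198), almost exactly under the tool, so I lower straight down.

Emit:
carry_out(
  targets="0 .03 .5 0 0 0 -1;0 0 .5 0 0 0 -1;0 0 .5 0 0 0 -1;0 0 .3 0 0 0 -1;0 0 .2 0 0 0 -1;0 0 .12 0 0 0 -1;0 0 0 0 0 0 -1;0 0 0 0 0 0 -1",
)

```text
time: 13.93
ee_pos: [0.598, -0.0652, 0.2]
tcp_rot: [-179.9, -0.2, 90.6]
wrist_force: [0.5, -0.5, -1.3]
opening: 0.0324
grasp_force: 30.3
```

Emit:
carry_out(
  targets="0 0 .04 0 0 0 -1;0 0 .03 0 0 0 -1;0 0 0 0 0 0 .1;0 0 0 0 0 0 .1;0 0 0 0 0 0 .1;0 0 0 0 0 0 .1;0 0 -.3 0 0 0 .1;0 0 -.6 0 0 0 .1",
)

```text
time: 14.6
ee_pos: [0.5971, -0.0652, 0.2303]
tcp_rot: [-179.6, -0.2, 90.6]
wrist_force: [0.2, -0.8, -0.4]
opening: 0.047
grasp_force: 0.0
```

Emit:
carry_out(
  targets="0 0 -.6 0 0 0 .3;0 0 -.6 0 0 0 .3;0 0 -.4 0 0 0 .3;0 0 -.4 0 0 0 .3;0 0 0 0 0 0 .3;0 0 0 0 0 0 .3;0 0 0 0 0 0 .3;0 0 0 0 0 0 .3",
)

```text
time: 15.27
ee_pos: [0.5979, -0.0656, 0.3112]
tcp_rot: [-179.8, -0.2, 90.6]
wrist_force: [0.5, -0.6, -0.4]
opening: 0.0553
grasp_force: 0.0
```

```bash
python3 - <<'E'
from h import *
o,c,im=shot("wrist","w9.png");print(o["ee_pos"],o["tcp_rot"],o["q"])
s=cv2.imread("pics/w9.png")
_,_,sc=shot("scene");
a=cv2.resize(im[120:300,180:380],(400,360));b=cv2.resize(sc[210:310,280:391],(400,360),interpolation=cv2.INTER_CUBIC)
cv2.imwrite("pics/chk9.png",np.hstack([a,b]))
E
```

```text
[ 0.59792565 -0.06559143  0.31121087] [-179.77416772   -0.22183287   90.60934178] [-6.29603888 11.33942985  6.83107541 85.74251202  0.19307005 83.09375949]
```

View pics/chk9.png

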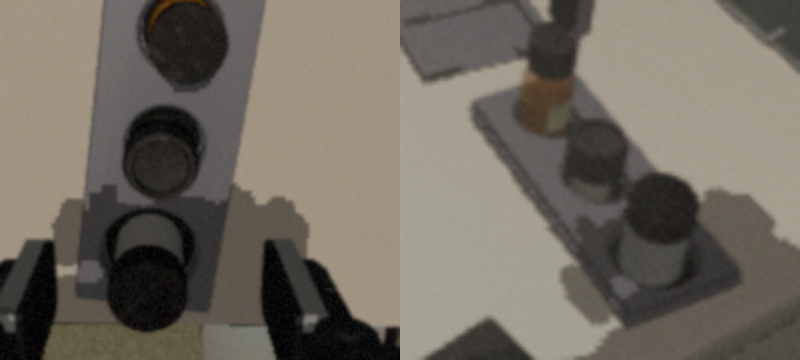

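Both stand properly in their wells: canister bottom left, eyepiece in the middle, oil bottle undisturbed. Next is the bluish carton.

Emit:
carry_out(
  targets=".907 -.364 0 0 0 0 .2;.907 -.364 0 0 0 0 .2;.907 -.364 0 0 0 0 .2;.907 -.364 0 0 0 0 .2;.907 -.364 0 0 0 0 .2;.907 -.364 0 0 0 0 .2;.907 -.364 0 0 0 0 .2;.907 -.364 0 0 0 0 .2",
)

```text
time: 16.03
ee_pos: [0.4774, 0.2248, 0.3132]
tcp_rot: [-179.8, -0.2, 90.6]
wrist_force: [0.4, 0.2, -0.0]
opening: 0.0513
grasp_force: 0.0
```

Emit:
carry_out(
  targets=".907 -.364 0 0 0 0 .2;.907 -.364 0 0 0 0 .2;0 0 0 0 0 -1 .2;0 0 0 0 0 -1 .2;0 0 0 0 0 -1 .2;0 0 0 0 0 -1 .2;0 0 0 0 0 -1 .2;0 0 0 0 0 -1 .2",
)

```text
time: 16.7
ee_pos: [0.4485, 0.2957, 0.3133]
tcp_rot: [-180.0, -0.3, 125.3]
wrist_force: [-0.0, -0.5, -0.8]
opening: 0.0515
grasp_force: 0.0
```

Emit:
carry_out(
  targets="0 0 0 0 0 -1 .2;0 0 0 0 0 -1 .2;0 0 0 0 0 -1 .2;0 0 0 0 0 -1 .2;0 0 0 0 0 -1 .2;0 0 0 0 0 -1 .2;0 0 0 0 0 -1 .2;0 0 0 0 0 -1 .2",
)

```text
time: 17.37
ee_pos: [0.4486, 0.2956, 0.3134]
tcp_rot: [179.9, -0.2, 171.1]
wrist_force: [0.6, -0.1, 0.5]
opening: 0.051
grasp_force: 0.0
```

Emit:
carry_out(
  targets="0 0 0 0 0 -1 .2;0 0 0 0 0 -1 .2;0 0 0 0 0 -1 .2;0 0 0 0 0 -1 .2;0 0 0 0 0 -1 .2;0 0 0 0 0 -1 .2;0 0 0 0 0 -.84 .2;0 0 0 0 0 0 .2",
)

```text
time: 18.03
ee_pos: [0.4486, 0.2956, 0.3134]
tcp_rot: [179.8, -0.1, -149.8]
wrist_force: [-0.2, -0.1, 0.5]
opening: 0.0512
grasp_force: 0.0
```

```bash
python3 - <<'E'
from h import *
o,c,im=shot("wrist","w10.png");print(o["ee_pos"],o["tcp_rot"],o["q"]);np.savez("w10.npz",im=im,**c)
np.set_printoptions(precision=4,suppress=True)
for P in ([.4485,.298,.015],[.4736,.3967,.015]):
    u=proj(c,P)[0];x,y=u.astype(int);print(u)
    if 0<x<512 and 0<y<384: print(im[y-40:y+41:10,x].tolist())
m=(im.astype(int)[:,:,0]-im[:,:,2].astype(int))  # B-R
print("bench B-R",np.median(m[:150]))
E
```

```text
[0.44858218 0.29556828 0.31339863] [ 1.79756558e+02 -6.43077548e-02 -1.49771484e+02] [33.32944117  2.38480089 -2.74576414 84.92047953  0.24656393  3.10095178]
[258.5047 190.1484]
[[77, 84, 91], [92, 95, 100], [61, 55, 52], [68, 67, 66], [137, 135, 132], [138, 135, 130], [144, 146, 140], [142, 151, 152], [124, 140, 151]]
[328.3196 255.7589]
[[123, 140, 150], [123, 138, 153], [63, 72, 77], [140, 158, 153], [36, 39, 39], [42, 45, 47], [44, 51, 52], [27, 29, 32], [13, 11, 11]]
bench B-R -28.0
```

```bash
cat >> h.py <<'E'
def rect(c,im,P,z,mask):
    "largest masked blob near P -> centre, sides, long-side angle on plane z"
    u=proj(c,P)[0];m=np.zeros(mask.shape,np.uint8)
    cv2.circle(m,tuple(int(i) for i in u),75,1,-1);m&=mask.astype(np.uint8)
    m=cv2.morphologyEx(m,cv2.MORPH_CLOSE,np.ones((5,5)));m=cv2.morphologyEx(m,cv2.MORPH_OPEN,np.ones((5,5)))
    k=max(cv2.findContours(m,cv2.RETR_EXTERNAL,cv2.CHAIN_APPROX_NONE)[0],key=cv2.contourArea)
    p=ray(c,k[:,0],z)[:,:2];r=cv2.boxPoints(cv2.minAreaRect((p*1000).astype(np.float32)))
    e=[r[1]-r[0],r[2]-r[1]];L=[float(np.linalg.norm(i)) for i in e];v=e[int(np.argmax(L))]
    return r.mean(0).round(1),np.round(L,1),round(float(np.degrees(np.arctan2(v[1],v[0]))%180),1),k[:,0].mean(0).round(),cv2.contourArea(k)
E
python3 - <<'E'
from h import *
c=dict(np.load("w10.npz"));im=c["im"].astype(float)
r=im[:,:,0]/(im[:,:,2]+1)
for t in(.9,.93,.96):print(rect(c,im,[.4485,.298,.015],.015,(r>t)&(im[:,:,1]>60)))
g=im[:,:,1]/(im[:,:,2]+1)
print(rect(c,im,[.4736,.3967,.015],.015,(g>.98)&(im[:,:,1]>60)))
E
```

```text
(array([446.5, 299.9], dtype=float32), array([27.6, 64.4]), 28.3, array([261., 188.]), 1748.0)
(array([447., 300.], dtype=float32), array([27.3, 62.8]), 28.5, array([263., 190.]), 1462.0)
(array([446.7, 300.2], dtype=float32), array([26.1, 62.6]), 28.0, array([263., 190.]), 1385.0)
(array([457.2, 404.8], dtype=float32), array([28.9, 27.7]), 157.5, array([344., 246.]), 533.0)
```

Emit:
carry_out(
  targets="0 .1 .6 0 0 .3 .2;0 0 .6 0 0 0 .2;0 0 .6 0 0 0 .2;0 0 .6 0 0 0 .2;0 0 .5 0 0 0 .2;0 0 .3 0 0 0 .2;0 0 .185 0 0 0 .2;0 0 0 0 0 0 .2",
)

```text
time: 18.75
ee_pos: [0.446, 0.2993, 0.1773]
tcp_rot: [179.8, -0.1, -151.8]
wrist_force: [0.4, -0.1, 0.2]
opening: 0.0513
grasp_force: 0.0
```

Emit:
carry_out(
  targets="0 0 0 0 0 0 .2;0 0 0 0 0 0 -1;0 0 0 0 0 0 -1;0 0 0 0 0 0 -1;0 0 0 0 0 0 -1;0 0 0 0 0 0 -1;0 0 0 0 0 0 -1;0 0 0 0 0 0 -1",
)

```text
time: 19.42
ee_pos: [0.4468, 0.2999, 0.1801]
tcp_rot: [179.7, 0.1, -151.7]
wrist_force: [-0.7, 0.6, 6.7]
opening: 0.0272
grasp_force: 30.3
```

A 6.7 N upward force suggests the tips touch the bench. I regrip 4 mm higher so the fingers clear the tray's land.

Emit:
carry_out(
  targets="0 0 0 0 0 0 .0;0 0 0 0 0 0 .0;0 0 0 0 0 0 .0;0 0 -.1 0 0 0 .0;0 0 0 0 0 0 -1;0 0 0 0 0 0 -1;0 0 0 0 0 0 -1;0 0 0 0 0 0 -1",
)

```text
time: 20.08
ee_pos: [0.4465, 0.2997, 0.1833]
tcp_rot: [179.7, 0.0, -151.7]
wrist_force: [-1.5, -0.9, 6.6]
opening: 0.0265
grasp_force: 29.6
```

```bash
python3 - <<'E'
from h import *
o=monitor.get_obs();print(o["ee_pos"],o["wrist_force"],o["opening"],o["grasp_force"])
E
```

```text
[0.44651059 0.29967165 0.18328442] [-1.52349168 -0.93809295  6.56103922] 0.026503720672168374 29.594736993312836
```

The force is only the closing pads dragging down on the carton. I regrip 3 mm lower for more overlap, then lift.

Emit:
carry_out(
  targets="0 0 0 0 0 0 .0;0 0 0 0 0 0 .0;0 0 0 0 0 0 .0;0 0 .07 0 0 0 .0;0 0 0 0 0 0 -1;0 0 0 0 0 0 -1;0 0 0 0 0 0 -1;0 0 0 0 0 0 -1",
)

```text
time: 20.75
ee_pos: [0.4463, 0.2995, 0.1797]
tcp_rot: [179.8, -0.0, -151.7]
wrist_force: [-0.8, 0.1, -0.8]
opening: 0.0269
grasp_force: 29.6
```

Emit:
carry_out(
  targets="0 0 -.3 0 0 0 -1;0 0 -.6 0 0 0 -1;0 0 -.6 0 0 0 -1;0 0 -.7 0 0 0 -1;0 0 0 0 0 .95 -1;0 0 0 0 0 .95 -1;0 0 0 0 0 .95 -1;0 0 0 0 0 .95 -1",
)

```text
time: 21.42
ee_pos: [0.4466, 0.2993, 0.269]
tcp_rot: [179.7, -0.1, -173.7]
wrist_force: [0.3, -0.4, -0.6]
opening: 0.0276
grasp_force: 29.6
```

Emit:
carry_out(
  targets="0 0 0 0 0 .95 -1;0 0 0 0 0 .95 -1;0 0 0 0 0 .95 -1;0 0 0 0 0 .15 -1;0 0 0 0 0 0 -1;0 0 0 0 0 0 -1;0 0 0 0 0 0 -1;0 0 0 0 0 0 -1",
)

```text
time: 22.08
ee_pos: [0.4466, 0.2992, 0.2679]
tcp_rot: [179.8, -0.2, 169.4]
wrist_force: [0.0, 0.3, -0.4]
opening: 0.0268
grasp_force: 29.6
```

```bash
python3 - <<'E'
from h import *
o,c,im=shot("wrist","w11.png");print(o["ee_pos"],o["tcp_rot"],o["q"]);np.savez("w11.npz",im=im,**c)
E
```

```text
[0.44656802 0.29924216 0.2678921 ] [ 1.79820112e+02 -1.67720791e-01  1.69416483e+02] [33.77472264  2.79438694 -7.3465795  79.85318324  0.24587707 44.35851535]
```

Emit:
carry_out(
  targets="-.745 -.673 0 0 0 0 -1;-.745 -.673 0 0 0 0 -1;-.745 -.673 0 0 0 0 -1;-.745 -.673 0 0 0 0 -1;-.745 -.673 0 0 0 0 -1;-.745 -.673 0 0 0 0 -1;-.745 -.673 0 0 0 0 -1;0 0 0 0 0 0 -1",
)

```text
time: 22.8
ee_pos: [0.6195, 0.0704, 0.2658]
tcp_rot: [179.9, -0.1, 169.1]
wrist_force: [0.8, 0.3, -0.1]
opening: 0.0272
grasp_force: 29.7
```

Emit:
carry_out(
  targets="0 0 .4 0 0 0 -1;0 0 .4 0 0 0 -1;0 0 .4 0 0 0 -1;0 0 0 0 0 0 -1;0 0 0 0 0 0 -1;0 0 0 0 0 0 -1;0 0 0 0 0 0 -1;0 0 0 0 0 0 -1",
)

```text
time: 23.47
ee_pos: [0.6169, 0.0758, 0.2199]
tcp_rot: [179.8, -0.1, 169.4]
wrist_force: [0.4, -0.3, -0.8]
opening: 0.0268
grasp_force: 29.7
```

```bash
python3 - <<'E'
from h import *
o,c,im=shot("wrist");print(o["ee_pos"],o["tcp_rot"]);np.savez("w12.npz",im=im,**c)
# draw predicted outlines: tray (z=.008) and save
t=np.array([.6227,.107]);a=np.radians(-10.6);R=np.array([[np.cos(a),-np.sin(a)],[np.sin(a),np.cos(a)]])
def box(x,y,hx,hy,z): return [np.r_[t+R@[x+i*hx,y+j*hy],z] for i,j in((-1,-1),(1,-1),(1,1),(-1,1))]
big=cv2.resize(im,(800,600),interpolation=cv2.INTER_CUBIC)
for b,col in((box(0,0,.048,.062,.008),(0,0,255)),(box(0,-.032,.04,.022,.002),(0,255,0)),(box(0,.032,.04,.022,.002),(0,255,0))):
    cv2.polylines(big,[(proj(c,b)*1.5625).astype(int)],True,col,1)
cv2.imwrite("pics/w12.png",big)
E
```

```text
[0.61685671 0.07580337 0.21986229] [ 1.79787250e+02 -7.37212273e-02  1.69351510e+02]
```

View pics/w12.png

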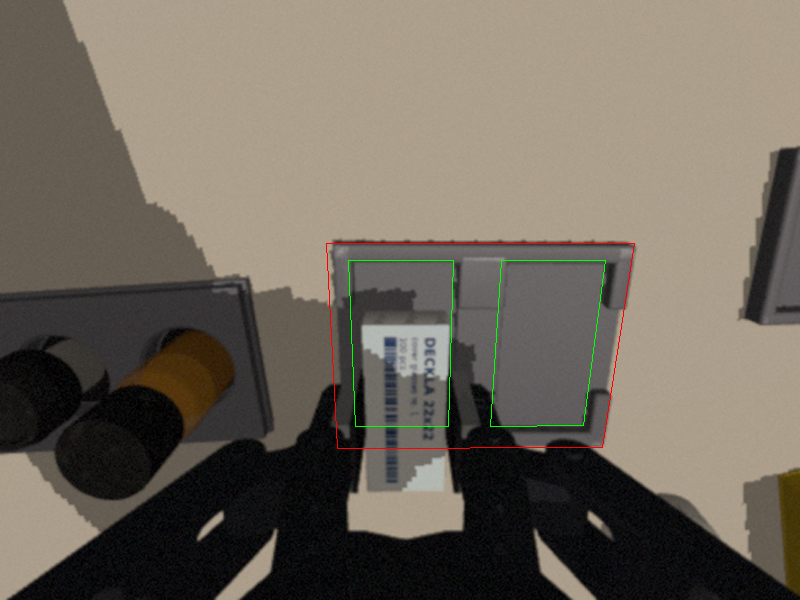

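The drawn tray outline matches the real one within about 3 px, e.g. left edge at 335 vs 330. The bluish carton at (405,400) is centred over the -y lane, so I lower and release.

Emit:
carry_out(
  targets="0 .03 .3 0 0 0 -1;0 0 .3 0 0 0 -1;0 0 .2 0 0 0 -1;0 0 .08 0 0 0 -1;0 0 .04 0 0 0 -1;0 0 0 0 0 0 -1;0 0 0 0 0 0 -1;0 0 0 0 0 0 -1",
)

```text
time: 24.18
ee_pos: [0.6167, 0.0769, 0.1814]
tcp_rot: [179.8, -0.2, 169.3]
wrist_force: [-1.3, 0.7, 1.0]
opening: 0.0273
grasp_force: 29.8
```

Emit:
carry_out(
  targets="0 0 0 0 0 0 -.1;0 0 0 0 0 0 -.1;0 0 0 0 0 0 -.1;0 0 0 0 0 0 -.1;0 0 -.2 0 0 0 -.1;0 0 -.5 0 0 0 -.1;0 0 -.6 0 0 0 -.1;0 0 -.6 0 0 0 .2",
)

```text
time: 24.85
ee_pos: [0.6167, 0.0766, 0.2589]
tcp_rot: [179.8, -0.2, 169.3]
wrist_force: [-0.0, 0.0, 0.4]
opening: 0.0491
grasp_force: 0.0
```

Emit:
carry_out(
  targets="0 0 -.6 0 0 0 .2;0 0 -.6 0 0 0 .2;0 0 0 0 0 0 .2;0 0 0 0 0 0 .2;0 0 0 0 0 0 .2;0 0 0 0 0 0 .2;0 0 0 0 0 0 .2;0 0 0 0 0 0 .2",
)

```text
time: 25.52
ee_pos: [0.6169, 0.0765, 0.3049]
tcp_rot: [179.8, -0.2, 169.3]
wrist_force: [0.8, -0.3, -0.3]
opening: 0.051
grasp_force: 0.0
```

```bash
python3 - <<'E'
from h import *
o,c,im=shot("wrist","w13.png");print(o["ee_pos"],o["tcp_rot"]);np.savez("w13.npz",im=im,**c)
f=im.astype(float)
# bright: carton much brighter than grey tray
for z in(.017,):print(rect(c,f,[.617,.0755,z],z,(f.min(2)>125)),rect(c,f,[.617,.0755,z],z,(f[:,:,1]>110)&(f[:,:,0]/(f[:,:,2]+1)>.9)))
u=proj(c,[.617,.0755,.017])[0].astype(int);print(u,im[u[1]-40:u[1]+41:10,u[0]].tolist())
E
```

```text
[0.6168618  0.07649    0.30485144] [179.84448584  -0.24987305 169.33343518]
(array([571. ,  69.3], dtype=float32), array([101.1,  46.4]), 112.9, array([239., 145.]), 2507.5) (array([601.5,  80.9], dtype=float32), array([31.9, 28.5]), 169.3, array([259., 177.]), 1017.5)
[256 194] [[99, 96, 104], [165, 169, 165], [141, 137, 137], [150, 150, 147], [85, 84, 83], [79, 77, 76], [80, 79, 76], [161, 168, 164], [90, 89, 92]]
```

Emit:
carry_out(
  targets=".555 .796 0 0 0 0 .2;.555 .796 0 0 0 0 .2;.555 .796 0 0 0 0 .2;.555 .796 0 0 0 0 .2;.555 .796 0 0 0 0 .2;.555 .796 0 0 0 0 .2;.555 .796 0 0 0 0 .2;.555 .796 0 0 0 0 .2",
)

```text
time: 26.23
ee_pos: [0.4885, 0.3612, 0.307]
tcp_rot: [179.8, -0.2, 169.3]
wrist_force: [1.2, -0.1, -0.2]
opening: 0.0514
grasp_force: 0.0
```

Emit:
carry_out(
  targets=".555 .796 0 0 0 0 .2;0 0 0 0 0 .675 .2;0 0 0 0 0 .675 .2;0 0 0 0 0 .675 .2;0 0 0 0 0 0 .2;0 0 0 0 0 0 .2;0 0 0 0 0 0 .2;0 0 0 0 0 0 .2",
)

```text
time: 26.9
ee_pos: [0.4738, 0.3949, 0.3072]
tcp_rot: [179.9, -0.2, 157.8]
wrist_force: [0.2, -1.2, 0.4]
opening: 0.0513
grasp_force: 0.0
```

```bash
python3 - <<'E'
from h import *
o,c,im=shot("wrist","w14.png");print(o["ee_pos"],o["tcp_rot"],o["q"]);np.savez("w14.npz",im=im,**c)
f=im.astype(float);g=f[:,:,1]/(f[:,:,2]+1)
P=[.4736,.3967,.015]
for t in(.96,.98,1.0):print(rect(c,f,P,.015,(g>t)&(f[:,:,1]>50)))
u=proj(c,P)[0].astype(int);print(u,im[u[1]-40:u[1]+41:10,u[0]].tolist(),im[u[1],u[0]-40:u[0]+41:10].tolist())
E
```

```text
[0.47382319 0.39487568 0.30720109] [179.86365797  -0.20659571 157.79764846] [39.76262492 13.30329174  8.69190256 85.36536881  0.24643593 61.96527225]
(array([465.4, 402.3], dtype=float32), array([48.4, 27.6]), 158.9, array([262., 180.]), 1326.5)
(array([463.7, 403.1], dtype=float32), array([42.6, 27.6]), 158.6, array([262., 179.]), 1240.0)
(array([463.7, 403.1], dtype=float32), array([42.3, 26.6]), 157.3, array([263., 178.]), 1146.5)
[259 191] [[116, 132, 146], [111, 116, 114], [107, 108, 109], [114, 114, 117], [110, 115, 115], [61, 62, 63], [64, 69, 68], [74, 85, 91], [118, 133, 148]] [[117, 130, 144], [118, 133, 148], [120, 134, 147], [132, 151, 147], [110, 115, 115], [122, 131, 134], [122, 138, 150], [119, 136, 146], [122, 136, 149]]
```

Emit:
carry_out(
  targets=".06 .09 .6 0 0 -.12 .2;0 0 .6 0 0 0 .2;0 0 .6 0 0 0 .2;0 0 .6 0 0 0 .2;0 0 .4 0 0 0 .2;0 0 .25 0 0 0 .2;0 0 .14 0 0 0 .2;0 0 0 0 0 0 .2",
)

```text
time: 27.62
ee_pos: [0.4725, 0.3996, 0.1789]
tcp_rot: [179.9, -0.2, 158.4]
wrist_force: [0.8, 0.1, -0.8]
opening: 0.0509
grasp_force: 0.0
```

Emit:
carry_out(
  targets="0 0 0 0 0 0 .2;0 0 0 0 0 0 -1;0 0 0 0 0 0 -1;0 0 0 0 0 0 -1;0 0 0 0 0 0 -1;0 0 0 0 0 0 -1;0 0 0 0 0 0 -1;0 0 0 0 0 0 -1",
)

```text
time: 28.28
ee_pos: [0.4729, 0.4001, 0.1812]
tcp_rot: [179.7, -0.1, 158.4]
wrist_force: [0.1, -0.0, 6.3]
opening: 0.0274
grasp_force: 30.4
```

Emit:
carry_out(
  targets="0 0 -.3 0 0 0 -1;0 0 -.6 0 0 0 -1;0 0 -.6 0 0 0 -1;0 0 -.7 0 0 0 -1;0 0 0 0 0 -.96 -1;0 0 0 0 0 -.96 -1;0 0 0 0 0 0 -1;0 0 0 0 0 0 -1",
)

```text
time: 28.95
ee_pos: [0.4727, 0.3994, 0.2682]
tcp_rot: [179.8, -0.2, 169.3]
wrist_force: [0.7, -0.0, -0.6]
opening: 0.0271
grasp_force: 29.7
```

Emit:
carry_out(
  targets="-.629 -.709 0 0 0 0 -1;-.629 -.709 0 0 0 0 -1;-.629 -.709 0 0 0 0 -1;-.629 -.709 0 0 0 0 -1;-.629 -.709 0 0 0 0 -1;-.629 -.709 0 0 0 0 -1;-.629 -.709 0 0 0 0 -1;-.629 -.709 0 0 0 0 -1",
)

```text
time: 29.62
ee_pos: [0.6295, 0.1377, 0.2663]
tcp_rot: [179.8, -0.2, 169.2]
wrist_force: [0.9, 1.1, -0.8]
opening: 0.0268
grasp_force: 29.8
```

Emit:
carry_out(
  targets="0 0 .4 0 0 0 -1;0 0 .4 0 0 0 -1;0 0 .4 0 0 0 -1;0 0 0 0 0 0 -1;0 0 0 0 0 0 -1;0 0 0 0 0 0 -1;0 0 0 0 0 0 -1;0 0 0 0 0 0 -1",
)

```text
time: 30.28
ee_pos: [0.6291, 0.1399, 0.2197]
tcp_rot: [179.8, -0.1, 169.4]
wrist_force: [-0.5, 0.3, -0.1]
opening: 0.0271
grasp_force: 29.8
```

```bash
python3 - <<'E'
from h import *
o,c,im=shot("wrist","w15.png");print(o["ee_pos"],o["tcp_rot"],o["opening"],o["wrist_force"])
print(proj(c,[.6172,.0765,.017]),proj(c,[.629,.1395,.017]))
E
```

```text
[0.62906567 0.13993395 0.21969872] [ 1.79780250e+02 -7.64104645e-02  1.69408284e+02] 0.027099414232482657 [-0.54616524  0.29217841 -0.08056702]
[[157.42182308 232.37072895]] [[256.49518146 232.28870765]]
```

Aligned over the +y lane. I lower and release, opening only modestly beside the other carton.

Emit:
carry_out(
  targets="0 0 .3 0 0 0 -1;0 0 .3 0 0 0 -1;0 0 .2 0 0 0 -1;0 0 .08 0 0 0 -1;0 0 .04 0 0 0 -1;0 0 0 0 0 0 -1;0 0 0 0 0 0 -1;0 0 0 0 0 0 -1",
)

```text
time: 31.0
ee_pos: [0.6281, 0.1397, 0.1827]
tcp_rot: [179.8, -0.2, 169.4]
wrist_force: [-9.2, -1.8, 17.4]
opening: 0.0269
grasp_force: 32.4
```

Emit:
carry_out(
  targets="0 0 0 0 0 0 -.1;0 0 0 0 0 0 -.1;0 0 0 0 0 0 -.1;0 0 0 0 0 0 -.1;0 0 -.2 0 0 0 -.1;0 0 -.5 0 0 0 -.1;0 0 -.6 0 0 0 -.1;0 0 -.6 0 0 0 -.1",
)

```text
time: 31.67
ee_pos: [0.6287, 0.1395, 0.2584]
tcp_rot: [179.8, -0.2, 169.4]
wrist_force: [0.9, 0.9, 0.7]
opening: 0.0383
grasp_force: 0.0
```

Emit:
carry_out(
  targets="0 0 -.6 0 0 0 .5;0 0 -.6 0 0 0 .5;0 0 0 0 0 0 .5;0 0 0 0 0 0 .5;0 0 0 0 0 0 .5;0 0 0 0 0 0 .5;0 0 0 0 0 0 .5;0 0 0 0 0 0 .5",
)

```text
time: 32.33
ee_pos: [0.6289, 0.1393, 0.3046]
tcp_rot: [179.9, -0.3, 169.4]
wrist_force: [-0.3, -0.1, 0.1]
opening: 0.0644
grasp_force: 0.0
```

```bash
python3 - <<'E'
from h import *
o,c,im=shot("wrist","w16.png");print(o["ee_pos"],o["tcp_rot"],o["opening"],o["q"]);np.savez("w16.npz",im=im,**c)
f=im.astype(float);v=f.max(2)
# carton in -y lane is away from gripper shadow; bright vs tray
for t in(100,115,130):print(rect(c,f,[.617,.0765,.017],.017,(v>t)&(f[:,:,0]/(f[:,:,2]+1)>.93)))
print(rect(c,f,[.629,.1395,.017],.017,(v>100)&(f[:,:,1]/(f[:,:,2]+1)>.97)))
E
```

```text
[0.62890506 0.13930053 0.30458319] [179.85379496  -0.25443213 169.41803571] 0.06444707093689868 [12.44864334 17.29379376 13.24422648 86.12738713  0.23409141 23.03057077]
(array([594.3,  82.6], dtype=float32), array([16.6, 28.4]), 79.4, array([190., 168.]), 499.0)
(array([593.8,  82.6], dtype=float32), array([15.7, 28.1]), 79.4, array([190., 168.]), 457.5)
(array([593.8,  82.8], dtype=float32), array([15.7, 27.3]), 79.4, array([190., 168.]), 427.0)
(array([613.7, 145. ], dtype=float32), array([31.9, 31.2]), 169.4, array([260., 176.]), 1029.0)
```

The force on lowering was 17 N with -9 N sideways, so I check how the cartons lie from an unshadowed spot on the way to the case.

Emit:
carry_out(
  targets=".3 -.814 -.15 0 0 0 .5;.3 -.814 -.15 0 0 0 .5;.3 -.814 -.15 0 0 0 .5;.3 -.814 -.15 0 0 0 .5;.3 -.814 -.15 0 0 0 .5;0 0 0 0 0 0 .5;0 0 0 0 0 0 .5;0 0 0 0 0 0 .5",
)

```text
time: 33.05
ee_pos: [0.5403, -0.0098, 0.3352]
tcp_rot: [179.8, -0.2, 169.4]
wrist_force: [-0.3, 0.5, -1.0]
opening: 0.0639
grasp_force: 0.0
```

```bash
python3 - <<'E'
from h import *
o,c,im=shot("wrist","w17.png");print(o["ee_pos"],o["tcp_rot"]);np.savez("w17.npz",im=im,**c)
f=im.astype(float);v=f.min(2)
for n,P in(("blue",[.617,.0765,.017]),("cream",[.629,.1395,.017])):
    u=proj(c,P)[0];print(n,u)
    x,y=u.astype(int);print(im[max(y-60,0):y+61:8,x].max(1).tolist(),im[y,max(x-40,0):x+41:5].max(1).tolist())
    for t in(110,125):
        m=np.zeros(v.shape,np.uint8);m[v>t]=1
        tr=np.array([proj(c,np.r_[np.array([.623,.1075])+np.array([[.983,.184],[-.184,.983]])@[i*.04,(-.032 if n=="blue" else .032)+j*.0215],.010])[0] for i,j in((-1,-1),(1,-1),(1,1),(-1,1))])
        lane=np.zeros_like(m);cv2.fillPoly(lane,[tr.astype(int)],1)
        print(t,rect(c,f,P,.017,m&lane))
E
```

```text
[ 0.54031568 -0.0097559   0.33516777] [ 1.79801651e+02 -1.58736920e-01  1.69384655e+02]
blue [348.16975427 237.03743984]
[169, 170, 96, 98, 122, 134, 150, 169, 176, 177, 18, 37, 51, 74, 28, 5] [165, 170, 90, 96, 96, 62, 178, 149, 178, 173, 158, 60, 95, 94, 94, 84, 64]
110 (array([614.4,  77.9], dtype=float32), array([59.9, 28.3]), 169.5, array([351., 231.]), 1085.5)
125 (array([614.4,  78. ], dtype=float32), array([57.4, 27.8]), 169.3, array([351., 231.]), 1033.0)
cream [406.72265158 237.13669788]
[169, 169, 87, 94, 151, 101, 124, 167, 179, 182, 179, 87, 168, 169, 169, 15] [96, 96, 96, 94, 53, 57, 178, 131, 172, 172, 162, 93, 164, 168, 169, 169, 168]
110 (array([627.5, 140.2], dtype=float32), array([62.4, 28.1]), 169.5, array([407., 235.]), 1269.5)
125 (array([627.5, 140.3], dtype=float32), array([62.5, 27.2]), 169.6, array([407., 235.]), 1235.5)
```

Both cartons lie flat in their lanes (angle 169.5° against the tray's 169.4°), centred within 3 mm. Next is the case.

Emit:
carry_out(
  targets=".347 -.742 .15 0 0 0 .5;.347 -.742 .15 0 0 0 .5;.347 -.742 .15 0 0 0 .5;.347 -.742 .15 0 0 0 .5;.347 -.742 .15 0 0 0 .5;0 0 0 0 0 -.937 .5;0 0 0 0 0 -.937 .5;0 0 0 0 0 -.937 .5",
)

```text
time: 33.77
ee_pos: [0.445, -0.1426, 0.3044]
tcp_rot: [179.8, -0.2, -174.2]
wrist_force: [-0.3, 0.6, -0.3]
opening: 0.0639
grasp_force: 0.0
```

Emit:
carry_out(
  targets="0 0 0 0 0 0 .5;0 0 0 0 0 0 .5;0 0 0 0 0 0 .5;0 0 0 0 0 0 .5;0 0 0 0 0 0 .5;0 0 0 0 0 0 .5;0 0 0 0 0 0 .5;0 0 0 0 0 0 .5",
)

```text
time: 34.43
ee_pos: [0.4447, -0.1428, 0.305]
tcp_rot: [179.8, -0.1, -174.5]
wrist_force: [-0.0, 0.1, 0.1]
opening: 0.064
grasp_force: 0.0
```

```bash
python3 - <<'E'
from h import *
o,c,im=shot("wrist","w18.png");print(o["ee_pos"],o["tcp_rot"],o["q"]);np.savez("w18.npz",im=im,**c)
f=im.astype(float);v=f.max(2);P=[.4448,-.1427,.019]
u=proj(c,P)[0];x,y=u.astype(int);print(u,im[max(y-80,0):y+81:8,x].max(1).tolist(),im[y-30,max(x-60,0):x+61:6].max(1).tolist())
for t in(30,45,60):print(t,rect(c,f,P,.019,v<t))
E
```

```text
[ 0.44472241 -0.14277624  0.30502786] [ 1.79780583e+02 -1.07584340e-01 -1.74493791e+02] [-17.83695514  -7.09669976 -12.83527507  84.44714428   0.15882838
 -23.34321593]
[257.00506539 193.70621167] [177, 177, 175, 176, 39, 38, 47, 39, 43, 25, 16, 5, 10, 24, 41, 28, 178, 179, 177, 174, 176] [96, 96, 102, 93, 114, 178, 50, 38, 36, 40, 36, 37, 36, 42, 120, 175, 179, 177, 177, 178, 180]
30 (array([ 452.8, -142.8], dtype=float32), array([41. , 67.9]), 5.5, array([255., 202.]), 2280.5)
45 (array([ 441.7, -143.7], dtype=float32), array([41.9, 90.3]), 5.1, array([256., 188.]), 4173.5)
60 (array([ 442.2, -143.6], dtype=float32), array([42.5, 91.2]), 5.2, array([256., 188.]), 4282.0)
```

Emit:
carry_out(
  targets=".05 -.02 .6 0 0 0 .5;0 0 .6 0 0 0 .5;0 0 .6 0 0 0 .5;0 0 .6 0 0 0 .5;0 0 .4 0 0 0 .5;0 0 .25 0 0 0 .5;0 0 .1 0 0 0 .5;0 0 0 0 0 0 .5",
)

```text
time: 35.15
ee_pos: [0.4424, -0.1433, 0.1786]
tcp_rot: [179.8, -0.2, -174.5]
wrist_force: [-0.5, 0.4, 0.4]
opening: 0.0643
grasp_force: 0.0
```

Emit:
carry_out(
  targets="0 0 0 0 0 0 .5;0 0 0 0 0 0 -1;0 0 0 0 0 0 -1;0 0 0 0 0 0 -1;0 0 0 0 0 0 -1;0 0 0 0 0 0 -1;0 0 0 0 0 0 -1;0 0 0 0 0 0 -1",
)

```text
time: 35.82
ee_pos: [0.4429, -0.1435, 0.1803]
tcp_rot: [179.8, 0.0, -174.5]
wrist_force: [-0.8, -0.1, 6.3]
opening: 0.043
grasp_force: 31.0
```

Emit:
carry_out(
  targets="0 0 -.3 0 0 0 -1;0 0 -.6 0 0 0 -1;0 0 -.6 0 0 0 -1;0 0 -.8 0 0 0 -1;0 0 -.4 0 0 0 -1;0 0 0 0 0 0 -1;0 0 0 0 0 0 -1;0 0 0 0 0 0 -1",
)

```text
time: 36.48
ee_pos: [0.4426, -0.1436, 0.2866]
tcp_rot: [179.8, -0.1, -174.5]
wrist_force: [-0.2, 0.4, -0.2]
opening: 0.043
grasp_force: 30.8
```

Emit:
carry_out(
  targets="-.425 .869 0 0 0 0 -1;-.425 .869 0 0 0 0 -1;-.425 .869 0 0 0 0 -1;-.425 .869 0 0 0 0 -1;-.425 .869 0 0 0 0 -1;-.425 .869 0 0 0 0 -1;-.425 .869 0 0 0 0 -1;-.425 .869 0 0 0 0 -1",
)

```text
time: 37.15
ee_pos: [0.5513, 0.1481, 0.2863]
tcp_rot: [179.8, -0.2, -174.5]
wrist_force: [0.6, -1.2, -0.8]
opening: 0.0436
grasp_force: 30.8
```

Emit:
carry_out(
  targets="-.425 .869 0 0 0 0 -1;-.425 .869 0 0 0 0 -1;-.425 .869 0 0 0 0 -1;-.425 .869 0 0 0 0 -1;0 0 0 0 0 -.951 -1;0 0 0 0 0 -.951 -1;0 0 0 0 0 -.951 -1;0 0 0 0 0 -.951 -1",
)

```text
time: 37.82
ee_pos: [0.6054, 0.2914, 0.286]
tcp_rot: [179.7, -0.2, -152.4]
wrist_force: [0.5, 0.5, -1.3]
opening: 0.0431
grasp_force: 30.9
```

Emit:
carry_out(
  targets="0 0 0 0 0 -.951 -1;0 0 0 0 0 -.951 -1;0 0 0 0 0 -.951 -1;0 0 0 0 0 -.951 -1;0 0 0 0 0 -.951 -1;0 0 0 0 0 -.951 -1;0 0 0 0 0 -.951 -1;0 0 0 0 0 -.951 -1",
)

```text
time: 38.48
ee_pos: [0.6054, 0.291, 0.2864]
tcp_rot: [179.7, 0.0, -108.8]
wrist_force: [0.7, -0.2, 0.0]
opening: 0.0435
grasp_force: 30.9
```

Emit:
carry_out(
  targets="0 0 0 0 0 -.951 -1;0 0 0 0 0 -.951 -1;0 0 0 0 0 0 -1;0 0 0 0 0 0 -1;0 0 0 0 0 0 -1;0 0 0 0 0 0 -1;0 0 0 0 0 0 -1;0 0 0 0 0 0 -1",
)

```text
time: 39.15
ee_pos: [0.6056, 0.2911, 0.2881]
tcp_rot: [179.8, 0.2, -98.2]
wrist_force: [0.5, -0.0, -0.8]
opening: 0.0433
grasp_force: 30.9
```

```bash
python3 - <<'E'
from h import *
o,c,im=shot("wrist","w19.png");print(o["ee_pos"],o["tcp_rot"],o["q"],o["opening"]);np.savez("w19.npz",im=im,**c)
d=dict(np.load("w12.npz"));print("yellow",ray(d,np.array([780,475])/1.5625,.05),ray(d,np.array([780,475])/1.5625,.0))
# case tray: grey (low saturation) blob vs tan bench
f=im.astype(float);sat=1-f.min(2)/(f.max(2)+1);m=((sat<.13)&(f.max(2)>35)).astype(np.uint8)
m=cv2.morphologyEx(m,cv2.MORPH_OPEN,np.ones((5,5)))
n,l,s,ce=cv2.connectedComponentsWithStats(m)
for i in range(1,n):
    if s[i,4]>300: print(s[i],ce[i].round())
for q in ((-.036,-.06),(.036,-.06),(.036,.06),(-.036,.06)):
    a=np.radians(-8.2);P=[.6057+q[0]*np.cos(a)-q[1]*np.sin(a),.2911+q[0]*np.sin(a)+q[1]*np.cos(a),.01];print(proj(c,P)[0].round())
E
```

```text
[0.60562598 0.29107922 0.28814596] [179.83514414   0.18381797 -98.2430468 ] [ 25.62951266  21.22639283  16.41365164  85.22168545   0.24450199
 -56.12777845] 0.04333918427274733
yellow [[0.67175743 0.20647765 0.05      ]] [[0.72012618 0.24830094 0.        ]]
[ 133    0  127   53 3495] [201.  32.]
[ 430   14   41   45 1421] [449.  36.]
[ 215  125   84   49 3874] [257. 148.]
[    0   179   133   156 11811] [ 63. 250.]
[193 243  18  39 374] [201. 262.]
[309 249  18  33 337] [317. 264.]
[299. 124.]
[213. 124.]
[219. 252.]
[294. 252.]
```

The tray blob spans columns 215–298 with top row 125, against the predicted 213–299 and 124. It is aligned, so I lower the case.

Emit:
carry_out(
  targets="0 0 .6 0 0 0 -1;0 0 .6 0 0 0 -1;0 0 .6 0 0 0 -1;0 0 .4 0 0 0 -1;0 0 .22 0 0 0 -1;0 0 .14 0 0 0 -1;0 0 .05 0 0 0 -1;0 0 0 0 0 0 -1",
)

```text
time: 39.87
ee_pos: [0.6056, 0.2916, 0.1843]
tcp_rot: [179.9, 0.2, -98.2]
wrist_force: [0.3, 0.4, -0.4]
opening: 0.0433
grasp_force: 30.9
```

Emit:
carry_out(
  targets="0 0 0 0 0 0 .3;0 0 0 0 0 0 .3;0 0 0 0 0 0 .3;0 0 0 0 0 0 .3;0 0 -.2 0 0 0 .3;0 0 -.5 0 0 0 .3;0 0 -.6 0 0 0 .3;0 0 -.6 0 0 0 .3",
)

```text
time: 40.53
ee_pos: [0.6053, 0.2911, 0.261]
tcp_rot: [179.8, 0.2, -98.2]
wrist_force: [-0.4, 0.6, -0.1]
opening: 0.0555
grasp_force: 0.0
```

Emit:
carry_out(
  targets="0 0 -.6 0 0 0 .3;0 0 -.6 0 0 0 .3;0 0 0 0 0 0 .3;1 0 0 0 0 0 .3;1 0 0 0 0 0 .3;1 0 0 0 0 0 .3;1 0 0 0 0 0 .3;0 0 0 0 0 0 .3",
)

```text
time: 41.2
ee_pos: [0.582, 0.1274, 0.3083]
tcp_rot: [179.9, 0.1, -98.4]
wrist_force: [-1.5, 0.1, 0.1]
opening: 0.0553
grasp_force: 0.0
```

Emit:
carry_out(
  targets="0 0 0 0 0 0 .3;0 0 0 0 0 0 .3;0 0 0 0 0 0 .3;0 0 0 0 0 0 .3;0 0 0 0 0 0 .3;0 0 0 0 0 0 .3;0 0 0 0 0 0 .3;0 0 0 0 0 0 .3",
)

```text
time: 41.87
ee_pos: [0.5829, 0.133, 0.3071]
tcp_rot: [179.8, 0.2, -98.2]
wrist_force: [-0.1, 0.6, -0.2]
opening: 0.0554
grasp_force: 0.0
```

```bash
python3 - <<'E'
from h import *
o,c,im=shot("wrist","w20.png");print(o["ee_pos"],o["tcp_rot"],o["time"])
f=im.astype(float);v=f.max(2)
for P in([.606,.291,.021],):
    print(proj(c,P))
    for t in(35,45,60):print(t,rect(c,f,P,.021,v<t))
# scene camera: everything else, compare with the first picture
_,c,sc=shot("scene","sc20.png");s0=cv2.imread("pics/scene0.png")
for n,P in(("vial",[.464,.190,.03]),("oil",[.604,-.012,.045])):
    x,y=proj(c,P)[0].astype(int);a=sc[y-16:y+16,x-12:x+12].astype(int);b=s0[y-16:y+16,x-12:x+12].astype(int);print(n,np.abs(a-b).mean().round(1))
v=sc.max(2).astype(float)
print("case scene",rect(c,sc,[.606,.291,.021],.021,v<38))
E
```

```text
[0.58288765 0.13301836 0.30714841] [179.8262045    0.18465591 -98.16250487] 41.8667
[[256.27815446 329.91858645]]
35 (array([607.6, 302.5], dtype=float32), array([163.3, 140.9]), 167.2, array([255., 334.]), 8540.5)
45 (array([607.6, 302.5], dtype=float32), array([163.3, 140.9]), 167.2, array([255., 333.]), 8718.0)
60 (array([607.2, 297.9], dtype=float32), array([163.8, 140.5]), 171.6, array([255., 333.]), 8870.5)
vial 8.0
oil 12.4
case scene (array([835.9, 502.9], dtype=float32), array([112.7, 285.9]), 58.7, array([276., 119.]), 1094.0)
```

The camera looks the other way here, so I move to the far side of the case tray, which also clears the fixed views.

Emit:
carry_out(
  targets="-.9 .43 0 0 0 0 .3;-.9 .43 0 0 0 0 .3;-.9 .43 0 0 0 0 .3;-.9 .43 0 0 0 0 .3;-.9 .43 0 0 0 0 .3;-.9 .43 0 0 0 0 .3;-.9 .43 0 0 0 0 .3;0 0 0 0 0 0 .3",
)

```text
time: 42.63
ee_pos: [0.4972, 0.4047, 0.3079]
tcp_rot: [179.8, 0.3, -97.9]
wrist_force: [1.0, 0.4, 0.3]
opening: 0.0554
grasp_force: 0.0
```

Emit:
carry_out(
  targets="0 0 0 0 0 0 .3;0 0 0 0 0 0 .3;0 0 0 0 0 0 .3;0 0 0 0 0 0 .3;0 0 0 0 0 0 .3;0 0 0 0 0 0 .3;0 0 0 0 0 0 .3;0 0 0 0 0 0 .3",
)

```text
time: 43.3
ee_pos: [0.4998, 0.3989, 0.3085]
tcp_rot: [179.8, 0.2, -98.2]
wrist_force: [0.0, 0.2, -0.3]
opening: 0.0556
grasp_force: 0.0
```

```bash
python3 - <<'E'
from h import *
o,c,im=shot("wrist","w21.png");print(o["ee_pos"],o["tcp_rot"],o["time"])
f=im.astype(float)
print(proj(c,[.606,.291,.021]),proj(c,[.464,.19,.048]),proj(c,[.617,.0765,.017]))
for t in(40,50,60):print(t,rect(c,f,[.606,.291,.021],.021,f.max(2)<t))
for P in([.617,.0765,.017],[.629,.1395,.017]):
    m=f.min(2)>115;u=proj(c,P)[0].astype(int);k=np.zeros(m.shape,bool);k[max(u[1]-22,0):u[1]+22,max(u[0]-40,0):u[0]+40]=1
    try: print(rect(c,f,P,.017,m&k))
    except Exception as e: print(e)
_,d,sd=shot("side","sd21.png");s0=cv2.imread("pics/side0.png")
for n,P in(("vial",[.464,.190,.025]),("oil",[.604,-.012,.045])):
    x,y=proj(d,P)[0].astype(int);a=sd[y-14:y+14,x-9:x+9].astype(np.uint8);b=s0[y-20:y+20,x-15:x+15]
    r=cv2.matchTemplate(b,a,cv2.TM_CCOEFF_NORMED);print(n,r.max().round(3),cv2.minMaxLoc(r)[3],"(6,6)=unmoved")
E
```

```text
[0.49982515 0.39888434 0.30852183] [179.84335907   0.19101014 -98.22616125] 43.3
[[109.97316335  83.27506923]] [[ 264.51371242 -130.83405829]] [[  -9.89653259 -285.43315782]]
40 (array([601.9, 297.4], dtype=float32), array([53.3, 94. ]), 81.1, array([116.,  87.]), 7057.0)
50 (array([595.9, 292.5], dtype=float32), array([ 65.1, 105.4]), 81.3, array([120.,  78.]), 8464.5)
60 (array([596. , 292.5], dtype=float32), array([ 65.4, 106.8]), 81.2, array([121.,  78.]), 8731.5)
max() iterable argument is empty
max() iterable argument is empty
vial 0.501 (6, 6) (6,6)=unmoved
oil 0.463 (5, 6) (6,6)=unmoved
```

Emit:
carry_out(
  targets="0 0 -.8 0 0 0 .3;.95 .115 0 0 0 0 .3;.95 .115 0 0 0 0 .3;.95 .115 0 0 0 0 .3;.95 .115 0 0 0 0 .3;.95 .115 0 0 0 0 .3;.95 .115 0 0 0 0 .3;.95 .115 0 0 0 0 .3",
)

```text
time: 44.07
ee_pos: [0.429, 0.139, 0.3397]
tcp_rot: [179.9, 0.2, -98.2]
wrist_force: [1.3, -0.2, 0.4]
opening: 0.0554
grasp_force: 0.0
```

Emit:
carry_out(
  targets=".95 .115 0 0 0 0 .3;.95 .115 0 0 0 0 .3;.95 .115 0 0 0 0 .3;.95 .115 0 0 0 0 .3;.95 .115 0 0 0 0 .3;.95 .115 0 0 0 0 .3;.95 .115 0 0 0 0 .3;.95 .115 0 0 0 0 .3",
)

```text
time: 44.73
ee_pos: [0.3491, -0.1567, 0.3392]
tcp_rot: [179.9, 0.2, -98.2]
wrist_force: [0.8, 0.4, -0.3]
opening: 0.0556
grasp_force: 0.0
```

Emit:
carry_out(
  targets=".95 .115 0 0 0 0 .3;.95 .115 0 0 0 0 .3;.95 .115 0 0 0 0 .3;.95 .115 0 0 0 0 .3;0 0 0 0 0 0 .3;0 0 0 0 0 0 .3;0 0 0 0 0 0 .3;0 0 0 0 0 0 .3",
)

```text
time: 45.4
ee_pos: [0.3106, -0.3022, 0.3384]
tcp_rot: [179.8, 0.2, -98.1]
wrist_force: [-0.7, 0.3, 0.9]
opening: 0.0554
grasp_force: 0.0
```

```bash
python3 - <<'E'
from h import *
o=monitor.get_obs();print(o["ee_pos"],o["tcp_rot"],o["time"])
for cam in("scene","side"):
    _,d,sd=shot(cam,cam+"22.png");s0=cv2.imread(f"pics/{cam}0.png")
    for n,P in(("vial",[.464,.190,.03]),("oil",[.604,-.012,.045])):
        x,y=proj(d,P)[0].astype(int);a=sd[y-16:y+16,x-12:x+12];b=s0[y-22:y+22,x-18:x+18]
        r=cv2.matchTemplate(b,a,cv2.TM_CCOEFF_NORMED);print(cam,n,r.max().round(3),cv2.minMaxLoc(r)[3],"(6,6)=unmoved")
    m=np.zeros(sd.shape[:2],np.uint8);u=proj(d,[.606,.291,.015])[0]
    cv2.circle(m,tuple(u.astype(int)),38,1,-1);m&=(sd.max(2)<60).astype(np.uint8)
    k=max(cv2.findContours(m,0,1)[0],key=cv2.contourArea);q=k[:,0]
    print("case top hull z=.021",cv2.contourArea(k),ray(d,q,.021)[:,:2].min(0).round(3),ray(d,q,.021)[:,:2].max(0).round(3))
    a=np.radians(-8.2);e=np.array([np.r_[np.array([.6057,.2911])+[i*.022*np.cos(a)-j*.046*np.sin(a),i*.022*np.sin(a)+j*.046*np.cos(a)],z] for z in(.002,.021) for i,j in((-1,-1),(1,-1),(1,1),(-1,1))])
    h=cv2.convexHull(proj(d,e).astype(np.float32));g=np.zeros_like(m);cv2.fillPoly(g,[h.astype(int)],1)
    print("predicted area",g.sum(),"mask",m.sum(),"overlap",(g&m).sum())
E
```

```text
[ 0.31058357 -0.30222147  0.33842329] [179.84696732   0.19609798 -98.130849  ] 45.4
scene vial 0.456 (3, 11) (6,6)=unmoved
scene oil 0.087 (0, 12) (6,6)=unmovedTraceback (most recent call last):
  File "<stdin>", line 10, in <module>
ValueError: max() iterable argument is empty
```

Emit:
carry_out(
  targets=".85 .2 -.27 0 0 0 .3;.85 .2 -.27 0 0 0 .3;.85 .2 -.27 0 0 0 .3;.85 .2 -.27 0 0 0 .3;.85 .2 -.27 0 0 0 .3;.85 .2 -.27 0 0 0 .3;0 0 0 0 0 0 .3;0 0 0 0 0 0 .3",
)

```text
time: 46.12
ee_pos: [0.2342, -0.4989, 0.4025]
tcp_rot: [179.8, 0.2, -98.2]
wrist_force: [0.5, 1.8, 0.7]
opening: 0.0555
grasp_force: 0.0
```

```bash
cat > chk.py <<'E'
from h import *
o=monitor.get_obs();print(o["ee_pos"],o["time"])
for cam in("scene","side"):
    _,d,sd=shot(cam,cam+"23.png");s0=cv2.imread(f"pics/{cam}0.png")
    for n,P in(("vial",[.464,.190,.03]),("oil",[.604,-.012,.045])):
        x,y=proj(d,P)[0].astype(int);a=sd[y-16:y+16,x-12:x+12];b=s0[y-22:y+22,x-18:x+18]
        r=cv2.matchTemplate(b,a,cv2.TM_CCOEFF_NORMED);print(cam,n,r.max().round(3),cv2.minMaxLoc(r)[3],"(6,6)=unmoved")
    a=np.radians(-8.2);e=np.array([np.r_[np.array([.6057,.2911])+[i*.022*np.cos(a)-j*.046*np.sin(a),i*.022*np.sin(a)+j*.046*np.cos(a)],z] for z in(.002,.021) for i,j in((-1,-1),(1,-1),(1,1),(-1,1))])
    h=cv2.convexHull(proj(d,e).astype(np.float32));g=np.zeros(sd.shape[:2],np.uint8);cv2.fillPoly(g,[h.astype(int)],1)
    m=(sd.max(2)<60)&(cv2.dilate(g,np.ones((25,25)))>0)
    print(cam,"case predicted",g.sum(),"mask",m.sum(),"overlap",(g&m).sum(),"centroids",np.argwhere(g).mean(0).round(1),np.argwhere(m).mean(0).round(1))
E
python3 chk.py
```

```text
[ 0.23418698 -0.49890193  0.40249315] 46.1167
scene vial 0.996 (6, 6) (6,6)=unmoved
scene oil 0.963 (6, 6) (6,6)=unmoved
scene case predicted 513 mask 303 overlap 303 centroids [171.9 249.4] [171.9 249.2]
side vial 0.97 (6, 6) (6,6)=unmoved
side oil 0.9 (6, 6) (6,6)=unmoved
side case predicted 401 mask 272 overlap 272 centroids [203.4 215.6] [204.1 215.2]
```

The vial and oil bottle have not moved, and the case lies where the model predicts in both views. I hand in the job.

```bash
python3 -c "
from workcell import bot
print(bot.job_done())"
```

```text
the job is handed in; nothing more can be done
None
```

All five accessories are in their holders in the order asked, vial and oil bottle unmoved in both fixed views; the job is handed in at about 46 s, with the final carton and case checks made numerically rather than by eye.

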